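# Clamp a turned blank in the V drilling cradle

### The arm

A 6-joint arm with a two-finger parallel gripper is mounted at the origin on the work surface. World frame = base frame: x ahead of the robot, y to its left, z up, the work surface at z = 0. Lengths are in m, angles in rad, forces in N, time in s.
With the tool pointing down it reaches from about 0.35 to 0.775 m from the base axis. Payload 7.3 kg.
Tool frame: the origin (TCP) lies at the very end of the fingers, on their centre line; the grasp point (between the pads) lies 19 mm behind it; z points along the fingers, y is the line along which they close (so a half turn about z gives the same grasp; the last joint's range is limited). The gripper opens to 92 mm and grips with 3 to 60 N. Pads are 19 mm wide; open, the fingers measure 130 mm over their backs; the gripper's body (75 mm by 190 mm) begins 47 mm behind the grasp point.
Start: joints at [1.071, 0.342, 1.524, -0, 1.275, -0.146], TCP at [0.182, 0.493, 0.196] pointing down, gripper open.
Joint ranges: [-2.53, 2.53], [-0.77, 2.02], [0.04, 2.7], [-1, 4.14], [0.28, 2.66], [-3.11, 3.11]. Speed limits (rad/s): [2.57, 2.57, 3.14, 3.14, 3.14, 3.14].

### API

Orientations are given as [roll, pitch, yaw] about the fixed x, y, z axes, in that order (R = Rz(yaw) Ry(pitch) Rx(roll)).
In Python, from cell import robot gives the robot as it stands. The module is installed in compiled form; this text tells all that it offers.
- The arm moves only by the tool arm_command, never from a script. Its argument "moves" is a list of rows, each a list of 3 entries, a list of its own where there are three numbers: the shift along the tool's x, y, z in m, then the turn, a rotation vector about the tool's x, y, z in rad, then the finger opening in m, from 0 to 0.0918. In form: [[[dx, dy, dz], [ax, ay, az], claw], ...]. A call has exactly 5 rows; each row is the pose to reach, as a shift and turn from the pose commanded when the call began, along the tool's axes at that moment; what a row does not reach only later rows make up. A row lasts 1/10 s, in which the tool goes at most 50 mm and 8.59 degrees, less where a joint would pass 70% of its speed; a pose out of reach is approached as far as the arm can. A call with a gripper value outside its range is refused whole. The fingers move at their own pace and stop on an object; "squeeze" is the grip in N (left out, the last holds). Time passes only in rows, so rows that repeat a pose let the fingers close, or fill a call up. It gives the time, the measured TCP pose, the force, the opening and the grip force at its end, in the units of the state.
- robot.observe(): the state, without advancing time (a new reading comes with each control period).
- robot.read_camera(name): name is "side" or "top" or "wrist"; returns the picture (400x640x3 uint8, red, green, blue); there is no depth.
- robot.camera_model(name): a dict with "fx", "fy", "cx", "cy" (pixels), "R" (3x3) and "t" (3): a world point X has camera coordinates R X + t. Camera axes: x right, y down, z forward; pixel columns grow to the right and rows downward; lengths in m; the calibration is good to about 2 mm. The wrist camera is an equidistant fisheye: a pixel r from the principal point sees the ray r / f radians off the axis. A picture is of the moment at which its call begins: read the wrist's pose just before it. camera_model takes no time and is no camera call; for the wrist camera it gives the pose at the moment of the call.
- robot.hand_in(): hands the job in; it is judged then, once.
The state is a dict: "time": time; "qpos": joint angles; "qvel": joint speeds; "joint_efforts": joint torques, N m; "tool_pos": TCP position; "tool_rot": TCP orientation; "contact_force": force on the tool from outside, world axes, zero at the start; "torque": the same for the moment, N m; "opening": finger opening in m; "grip_force": force on a finger pad.
Only numpy, scipy, OpenCV 4.12 (cv2) and the standard library are available. Lean on these libraries where they do the work, as an engineer would, in place of code of your own. Each camera call takes 0.05 s, during which the arm holds its last target. There are 200 camera calls.

### The job

Take the thicker, longer of the two round rosewood blanks from the rack, lower it gently into both V saddles of the drilling cradle so that it sits fully down and straight, and let go of it. Then slide the tail clamp by its post until it has pushed the blank along the saddles firmly against the end stop and its sprung nose is pressed in about half way - not bottomed out - and leave it so. Do not bang or force the blank, and leave the other blank and everything else on the bench where it is.

Things in the scene. Friction and masses are not known exactly. Their poses are not given: they have to be found in the camera images.
- blank: The workpiece: a plain dark rosewood cylinder, 34 mm diameter, 140 mm long, about 0.12 kg, lying level on the rack. Origin at its middle, on its axis; its x axis runs along its length (either end may lead). The finished wood marks if it is dropped even some millimetres or pressed with more than about 20 N.
- slim: The other dark rosewood cylinder on the rack, 24 mm diameter, 110 mm long; leave it. Origin at its middle, on its axis; x along its length.
- rack: Low pale wooden rack, fixed, 130 mm (x) by 160 mm (y), two slots along x at y = -42 and +42 mm; either blank in either slot. Two crossbars (16 mm wide, at x = -45 and +45 mm) carry the blanks 22 mm above the bench, ears 30 mm high beside each; between the crossbars only a base board 6 mm high. Origin at the centre of its underside, z up. The thick blank's axis is 39 mm above the bench.
- cradle: Drilling cradle, fixed: plywood base 100 mm (x) by 310 mm (y from -185 to +125), 12 mm thick; the V line runs along its y. Two aluminium 90-degree V saddles, 20 mm thick, centred at y = -40 and +40 mm, 52 mm wide inside at the top, 48 mm high, 60 mm clear between them. Origin on the bench under the V line, midway between the saddles; z up. End stop at +y, tail clamp at -y.
- seat (a point): Point on the cradle's V line midway between the saddles, 45 mm above the bench: where the thick blank's middle comes when laid in centrally (its axis along the cradle's y). There it is clear of both stop and clamp. Seated, it slides along the saddles with about 1 to 3 N.
- stop_zone (a point): Fixed point of the cradle (y = +85 mm, 45 mm above the bench), the middle of the range of the end stop: a dark steel block 56 mm wide, to 67 mm above the bench, brass screw on it. Its face is set anew each time, anywhere from y = +75 to +95 mm, and is NOT measured: find it by feel or look. It does not give way.
- tail: Tail clamp: aluminium carriage, 56 mm across, 36 mm along, top 65 mm above the bench, that slides only along the cradle's y, towards +y to clamp; starts at cradle y = -153 to -138 mm, can go to -78 mm, takes about 8 N to slide and stays where left. Origin at the centre of its top face (foot of the post), axes parallel to the cradle's.
- post (a point): Grip point on the 18 mm square, 40 mm tall wooden post that stands on the tail carriage; 22 mm above the carriage's top face.
- nose_root (a point): Where the sprung nose leaves the carriage's +y face, 45 mm above the bench (the height of the seated blank's axis). The nose is a 12 mm rod with a rubber ball tip 18 mm across, sticking out 25 mm from here when free. It can be pressed in 6 mm at 2 N per mm (half way about 6 N), then it is solid.
- jar: Glass jar with yellow lid, 60 mm diameter, 75 mm high; leave it. Origin under its centre.
- bottle: Red plastic bottle, 60 mm diameter, 140 mm high; leave it. Origin under its centre.
- weight: Brass cylinder, 40 mm diameter, 35 mm high; leave it. Origin under its centre.
- screwdriver: Red-handled screwdriver, 190 mm long, lying on the bench near the robot; leave it. Origin under it.
- offcut: Wood offcut 70 x 110 x 30 mm; leave it. Origin under its centre.
- tin: Tin, 70 mm diameter, 60 mm high; leave it. Origin under its centre.
Things that resemble listed ones, but are neither listed nor needed, are in the scene too. What is shaped like the blank but white or yellow is not meant.

How it is judged:
On the way, in this order (a step that is already met when the one before it is completed fails the run):
1. the thick blank sits fully down and straight in both saddles, let go of and not yet touched by the clamp (x of blank in the frame of cradle between -0.0025 and 0.0025 m and z of blank in the frame of cradle between 0.043 and 0.047 m and y of blank in the frame of cradle between -0.03 and 0.035 m and angle between the x axis of blank and the y axis of cradle, either way round below 0.035 rad and linear speed of blank below 0.01 m/s and contact force between the fingers and blank below 0.05 N and contact force between blank and tail below 0.05 N), for 0.2 s.
2. the tail clamp presses the blank against the stop with its nose about half way in (x of blank in the frame of cradle between -0.0025 and 0.0025 m and z of blank in the frame of cradle between 0.043 and 0.047 m and y of blank in the frame of cradle between -0.03 and 0.035 m and angle between the x axis of blank and the y axis of cradle, either way round below 0.035 rad and contact force between blank and tail between 3.5 and 9 N), for 0.2 s.
At the end, for the whole second after the job is handed in: The thick blank lies in both saddles (axis within 2.5 mm sideways and 2 mm in height of its seat, within 2 degrees of the V line), at rest against the end stop, with the tail clamp left pressing on its end with 3.5 to 9 N (nose pressed in about 1.6 to 4.4 mm of 6), released by the robot (all of step 2 and linear speed of blank below 0.01 m/s and linear speed of tail below 0.005 m/s); the robot touches nothing.
It fails at once if the blank is banged or pressed on the cradle, its stop or clamp so hard that all their contact forces on it add up to more than 30 N (contact force between blank and cradle above 30 N).
It fails at once if the thick blank is dropped (falls free of the fingers faster than 0.28 m/s, a fall of about 4 mm) (linear speed of blank above 0.28 m/s and contact force between the fingers and blank below 0.05 N).
It fails at once if the clamp's nose is bottomed out and presses the blank with more than 13 N (contact force between blank and tail above 13 N).
It fails at once if the slim blank is moved more than 15 mm, or another thing on the bench more than 20 mm (distance of any of jar, bottle, weight, screwdriver, offcut, tin from where it was at the start of the episode above 0.02 m or distance of slim from where it was at the start of the episode above 0.015 m).
It also fails if it takes over 72 s, if anything falls off the work surface, if the arm or the gripper's body presses on something with over 40 N, if the wrist force passes 120 N, or if a joint passes its speed limit or range.

## Working session

There is one attempt and no reset: what is moved stays moved. The work goes in short steps, Python scripts to look and compute and a tool call to move; the robot and the scene stay as the last step left them, time stands still between calls to the robot, and variables do not carry over. Pictures are saved under pics/ and viewed, at most 10 in all, crops included, and the job is handed in when it is done.

Besides the shell and the picture viewer there is one more tool, called after "Emit:" by a JSON object that holds its "api" and its "payload". arm_command: Moves the arm, as the interface text tells. Its arguments: {"type":"object","properties":{"moves":{"type":"array"},"squeeze":{"type":"number"}},"required":["moves"]}

```bash
mkdir -p pics
cat > h.py <<'E'
import numpy as np, cv2
from cell import robot
from scipy.spatial.transform import Rotation as Ro
def snap(n,f):
    m=robot.camera_model(n); im=robot.read_camera(n)[:,:,::-1].copy(); cv2.imwrite(f'pics/{f}.png',im); np.save(f'pics/{f}.npy',m,allow_pickle=True); return im,m
def load(f): return cv2.imread(f'pics/{f}.png'),np.load(f'pics/{f}.npy',allow_pickle=True).item()
def ray(m,u,v,fish=False):
    R=np.array(m['R']);t=np.array(m['t']);x=(u-m['cx'])/m['fx'];y=(v-m['cy'])/m['fy']
    if fish:
        r=np.hypot(x,y); s=np.sin(r)/r if r>1e-9 else 1; d=np.array([x*s,y*s,np.cos(r)])
    else: d=np.array([x,y,1.])
    return -R.T@t, R.T@d/np.linalg.norm(d)
def onz(m,u,v,z,fish=False):
    o,d=ray(m,u,v,fish); return o+d*(z-o[2])/d[2]
def cross(*rays):
    A=np.zeros((3,3));b=np.zeros(3)
    for o,d in rays: P=np.eye(3)-np.outer(d,d);A+=P;b+=P@o
    p=np.linalg.solve(A,b); return p,[np.linalg.norm((np.eye(3)-np.outer(d,d))@(p-o)) for o,d in rays]
def proj(m,X,fish=False):
    c=np.array(m['R'])@X+np.array(m['t'])
    if fish:
        r=np.hypot(c[0],c[1]);th=np.arctan2(r,c[2]);return m['cx']+m['fx']*th*c[0]/r,m['cy']+m['fy']*th*c[1]/r
    return m['cx']+m['fx']*c[0]/c[2],m['cy']+m['fy']*c[1]/c[2]
E
python3 - <<'E'
from h import *
np.set_printoptions(precision=4,suppress=True)
for n in ['top','side']:
    im,m=snap(n,n+'0'); print(n,m)
print(robot.observe())
E
```

```text
top {'fx': 430.0238097378573, 'fy': 430.0238097378573, 'cx': 314.68534033424964, 'cy': 202.512066101458, 'R': array([[-0.0221, -0.9993, -0.0298],
       [-0.9887,  0.0263, -0.1478],
       [ 0.1484,  0.0262, -0.9886]]), 't': array([0.0742, 0.5536, 1.1335])}
side {'fx': 475.4119875797892, 'fy': 475.4119875797892, 'cx': 321.09529178645136, 'cy': 189.18122352824906, 'R': array([[ 0.8707, -0.4917,  0.0013],
       [-0.2993, -0.532 , -0.7921],
       [ 0.3902,  0.6893, -0.6104]]), 't': array([-0.4515,  0.2665,  1.2171])}
{'time': 0.1, 'qpos': array([ 1.071 ,  0.3426,  1.5249, -0.    ,  1.2754, -0.146 ]), 'qvel': array([-0.001 , -0.002 , -0.003 , -0.0025, -0.001 , -0.0013]), 'joint_efforts': array([  0.003 , -43.2007, -24.4694,   0.0721,   0.0526,  -0.0001]), 'tool_pos': array([0.1817, 0.4922, 0.1951]), 'tool_rot': array([-3.1403, -0.0002,  2.7878]), 'contact_force': array([-0.4743,  0.2481, -0.1695]), 'torque': array([-0.0177, -0.0291, -0.0246]), 'grip_force': 0.0, 'opening': 0.0915525200883235}
```

View pics/top0.png

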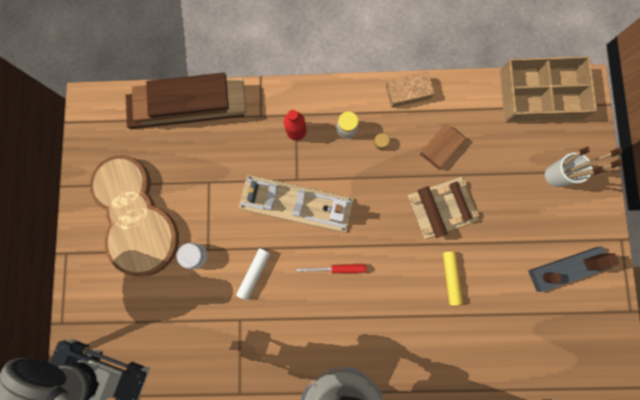

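View pics/side0.png

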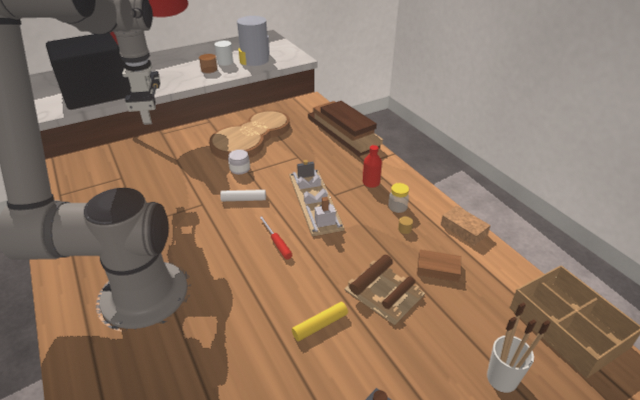

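The top view shows the rack at (444,208), with dark cylinders at (431,212) and (460,201). The cradle is at (298,203), its stop at the left end (250,192) and the tail clamp with post at the right (340,210). The side view shows the same: cylinders at (371,273) and (398,292), cradle at (317,200).

The candidates in the top view are the left dark cylinder (431,212), the right dark cylinder (460,201), the yellow one (453,278) and the white one (254,274). The left dark one looks longer and thicker. I'll measure both dark ones and confirm in a crop.

```bash
cat > m1.py <<'E'
from h import *
np.set_printoptions(precision=4,suppress=True)
t,mt=load('top0'); s,ms=load('side0')
def dark(im,x0,y0,x1,y1):
    V=im.max(2); M=np.zeros(V.shape,np.uint8); M[y0:y1,x0:x1]=(V[y0:y1,x0:x1]<105)*255
    M=cv2.morphologyEx(M,cv2.MORPH_OPEN,np.ones((3,3)))
    cs,_=cv2.findContours(M,cv2.RETR_EXTERNAL,cv2.CHAIN_APPROX_NONE); cs=sorted(cs,key=cv2.contourArea)[-3:]
    return M,[(cv2.minAreaRect(c)) for c in cs if cv2.contourArea(c)>40]
for n,im,b in [('top',t,(405,170,485,245)),('side',s,(340,245,430,325))]:
    M,r=dark(im,*b); print(n,[(np.round(q[0],1),np.round(q[1],1),round(q[2],1)) for q in r])
def cr(im,x0,y0,x1,y1,k): return cv2.resize(im[y0:y1,x0:x1],None,fx=k,fy=k,interpolation=cv2.INTER_CUBIC)
a=np.hstack([cr(t,405,170,485,245,5),cr(s,345,245,425,320,5)]); b=np.hstack([cr(t,234,165,364,240,3),cr(s,270,150,360,240,2.5)[:225]])
b=cv2.copyMakeBorder(b,0,0,0,800-b.shape[1],cv2.BORDER_CONSTANT)
cv2.imwrite('pics/crop1.png',np.vstack([a,b])[:600])
E
python3 m1.py
```

```text
top [(array([460.9, 201.2]), array([38.8,  8.8]), 67.8), (array([432.8, 212.3]), array([52. , 12.9]), 67.5)]
side [(array([423.5, 271.3]), array([11.6,  4.7]), 8.1), (array([398. , 292.5]), array([ 9.2, 40.3]), 45.0), (array([372. , 275.8]), array([13.2, 50.6]), 53.1)]
```

View pics/crop1.png

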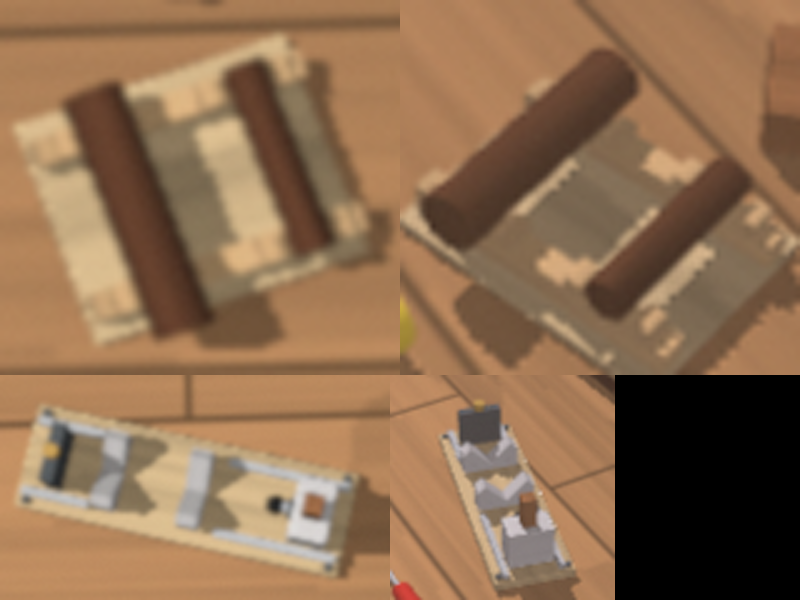

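The crop confirms it. The left cylinder (top 433,212; 52x13 px, against 39x9 px) is the thick, long one. The cradle lies with its stop at upper left and the tail with post at lower right.

```bash
cat > m2.py <<'E'
from h import *
np.set_printoptions(precision=4,suppress=True)
t,mt=load('top0'); s,ms=load('side0')
print('blank',cross(ray(mt,432.8,212.3),ray(ms,372,275.8)),'slim',cross(ray(mt,460.9,201.2),ray(ms,398,292.5)))
a=np.deg2rad(67.5); d=np.array([np.cos(a),np.sin(a)])*20
p,q=onz(mt,432.8-d[0],212.3-d[1],.039),onz(mt,432.8+d[0],212.3+d[1],.039); print('blank yaw',np.arctan2(*(p-q)[1::-1]))
C=np.array([onz(mt,u,v,.012) for u,v in [(248.7,175.3),(238.7,207.3),(346.7,232.7),(353.3,198.7)]])
ex=(C[0]+C[1])/2-(C[2]+C[3])/2; L=np.linalg.norm(ex); yv=ex/L; o=(C[2]+C[3])/2+yv*.185*L/.31
print('cradle corners',C,'L',L,'W',np.linalg.norm(C[0]-C[1]),'origin',o,'ydir angle',np.arctan2(yv[1],yv[0]))
ob=robot.observe(); R=Ro.from_euler('xyz',ob['tool_rot']); print(R.as_matrix(), ob['tool_pos'])
print('wrist cam in tool', R.as_matrix().T@(-np.array(robot.camera_model('wrist')['R']).T@robot.camera_model('wrist')['t']-ob['tool_pos']),robot.camera_model('wrist'))
E
python3 m2.py
```

```text
blank (array([ 0.5213, -0.2603,  0.0335]), [np.float64(0.00026931740248343903), np.float64(0.0002693174024833325)]) slim (array([ 0.5483, -0.3375,  0.0331]), [np.float64(0.0013993282691498923), np.float64(0.0013993282691496048)])
blank yaw 0.32967871943508903
cradle corners [[ 0.643   0.2475  0.012 ]
 [ 0.5518  0.2758  0.012 ]
 [ 0.4729 -0.0253  0.012 ]
 [ 0.5677 -0.0469  0.012 ]] L 0.3076138473021121 W 0.09547095152097033 origin [0.5663 0.1416 0.012 ] ydir angle 1.317292832522882
[[-0.9381  0.3464 -0.0006]
 [ 0.3464  0.9381 -0.0012]
 [ 0.0002 -0.0013 -1.    ]] [0.1817 0.4922 0.1951]
wrist cam in tool [ 0.0729 -0.0008 -0.1885] {'fx': 309.70691628693146, 'fy': 309.70691628693146, 'cx': 315.9528938072613, 'cy': 196.97651089764335, 'R': array([[ 0.3461,  0.9382, -0.0011],
       [ 0.903 , -0.3328,  0.2718],
       [ 0.2546, -0.0951, -0.9624]]), 't': array([-0.5237, -0.0344,  0.3896])}
```

Emit:
{"api": "arm_command", "payload": {"moves": [[[-0.04,-0.021,0],[0,0,0.14],0.07],[[-0.08,-0.042,0],[0,0,0.28],0.07],[[-0.12,-0.063,0],[0,0,0.42],0.07],[[-0.16,-0.084,0],[0,0,0.56],0.07],[[-0.2,-0.105,0],[0,0,0.7],0.07]]}}

```text
time: 0.6
tool_pos: [0.3338, 0.3232, 0.1955]
tool_rot: [-3.141, -0.0, 2.082]
contact_force: [0.8, 1.2, 0.0]
opening: 0.0703
grip_force: 0.0
```

```bash
cat > go.py <<'E'
import sys
from h import *
np.set_printoptions(precision=4,suppress=True)
# usage: go.py x y z psi -> shift in tool axes and turn about tool axes
a=[float(v) for v in sys.argv[1:]]
o=robot.observe(); R=Ro.from_euler('xyz',o['tool_rot'])
print('t',round(o['time'],2),'pos',o['tool_pos'],'rot',o['tool_rot'],'F',o['contact_force'],'open',o['opening'],'q',o['qpos'])
if a:
    T=Ro.from_euler('xyz',[np.pi,0,a[3]])
    print('shift',R.inv().apply(np.array(a[:3])-o['tool_pos']),'turn',(R.inv()*T).as_rotvec())
E
python3 go.py 0.521 -0.26 0.2 0.33
```

```text
t 0.6 pos [0.3338 0.3232 0.1955] rot [-3.1412 -0.      2.0824] F [0.7883 1.1564 0.0043] open 0.07031930243651503 q [0.604  0.2318 1.6805 0.     1.2296 0.0924]
shift [-0.6001 -0.1223 -0.0044] turn [-0.0003  0.0003  1.7524]
```

Emit:
{"api": "arm_command", "payload": {"moves": [[[-0.047,-0.0095,0],[0,0,0.14],0.07],[[-0.094,-0.019,0],[0,0,0.28],0.07],[[-0.141,-0.0285,0],[0,0,0.42],0.07],[[-0.188,-0.038,0],[0,0,0.56],0.07],[[-0.235,-0.0475,0],[0,0,0.7],0.07]]}}

```text
time: 1.1
tool_pos: [0.408, 0.0951, 0.1956]
tool_rot: [-3.141, -0.0, 1.382]
contact_force: [1.5, 0.8, 0.3]
opening: 0.0698
grip_force: 0.0
```

```bash
python3 go.py 0.521 -0.26 0.2 0.33; python3 -c "
from h import *
snap('wrist','w0')"
```

```text
t 1.1 pos [0.408  0.0951 0.1956] rot [-3.1415 -0.0001  1.3821] F [1.507  0.7904 0.2673] open 0.06975147316241129 q [0.0454 0.1466 1.7892 0.0001 1.2058 0.2341]
shift [-0.3276  0.1776 -0.0044] turn [-0.0002 -0.      1.0521]
```

View pics/w0.png

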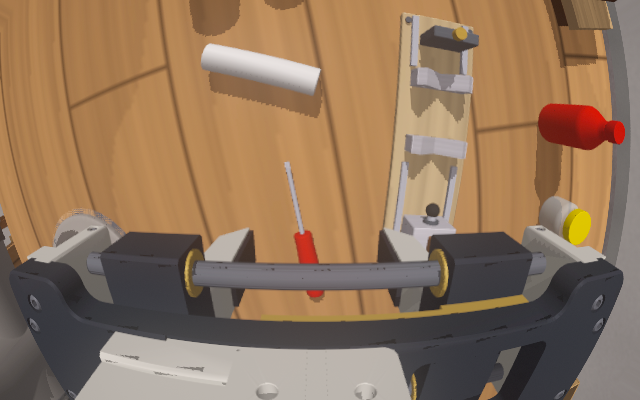

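Emit:
{"api": "arm_command", "payload": {"moves": [[[-0.041,0.022,0],[0,0,0.14],0.07],[[-0.082,0.044,0],[0,0,0.28],0.07],[[-0.123,0.066,0],[0,0,0.42],0.07],[[-0.164,0.088,0],[0,0,0.56],0.07],[[-0.205,0.11,0],[0,0,0.7],0.07]]}}

```text
time: 1.65
tool_pos: [0.479, -0.1262, 0.1955]
tool_rot: [-3.141, -0.0, 0.683]
contact_force: [0.7, 0.7, 0.4]
opening: 0.0699
grip_force: 0.0
```

```bash
python3 go.py 0.521 -0.26 0.2 0.33
```

```text
t 1.65 pos [ 0.479  -0.1262  0.1955] rot [-3.1411 -0.      0.6825] F [0.7015 0.7162 0.4462] open 0.06989265670104246 q [-0.4127  0.2882  1.6029  0.0003  1.2509  0.4755]
shift [-0.0518  0.1303 -0.0046] turn [-0.0005  0.0001  0.3525]
```

The wrist picture shows the cradle: stop at (450,38), saddles at (443,78) and (435,146), tail at (432,228). Everything below about row 230 is hidden by the gripper. So I'll stand back along the blank's axis to look at it.

```bash
python3 go.py 0.417 -0.295 0.2 0.33
```

```text
t 1.65 pos [ 0.479  -0.1262  0.1955] rot [-3.1411 -0.      0.6825] F [0.7015 0.7162 0.4462] open 0.06989265670104246 q [-0.4127  0.2882  1.6029  0.0003  1.2509  0.4755]
shift [-0.1545  0.0919 -0.0046] turn [-0.0005  0.0001  0.3525]
```

Emit:
{"api": "arm_command", "payload": {"moves": [[[-0.039,0.023,0],[0,0,0.12],0.07],[[-0.078,0.046,0],[0,0,0.24],0.07],[[-0.117,0.069,0],[0,0,0.352],0.07],[[-0.154,0.092,0],[0,0,0.352],0.07],[[-0.154,0.092,0],[0,0,0.352],0.07]]}}

```text
time: 2.15
tool_pos: [0.4166, -0.2976, 0.1951]
tool_rot: [3.141, 0.001, 0.331]
contact_force: [0.7, 0.8, -0.0]
opening: 0.0698
grip_force: 0.0
```

```bash
cat > dk.py <<'E'
from h import *
def darkrects(im,th=100,ymax=235):
    V=im.max(2).copy(); S=im.astype(int); M=((V<th)&(S[:,:,2]-S[:,:,0]>15)).astype(np.uint8)*255; M[ymax:]=0
    M=cv2.morphologyEx(M,cv2.MORPH_OPEN,np.ones((5,5)))
    cs,_=cv2.findContours(M,cv2.RETR_EXTERNAL,cv2.CHAIN_APPROX_NONE)
    return [c for c in cs if cv2.contourArea(c)>600]
E
python3 - <<'E'
from dk import *
im,m=snap('wrist','w1')
for c in darkrects(im): print(cv2.contourArea(c),cv2.minAreaRect(c))
E
python3 go.py
```

```text
t 2.2 pos [ 0.4173 -0.2952  0.1951] rot [-3.1406  0.0005  0.3322] F [-0.2605  0.2526 -0.2443] open 0.06981321879159573 q [-0.7658  0.3179  1.5615 -0.      1.2633  0.4729]
```

View pics/w1.png

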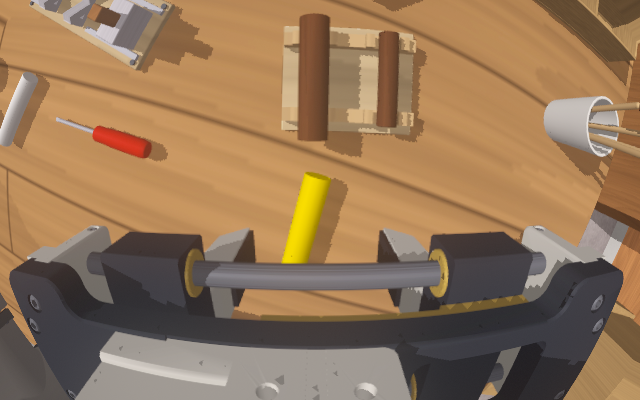

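The wrist view shows the thick blank upright at columns 299–330, with its ends at rows 14 and 140. The slim one is at (388,80).

```bash
cat > m3.py <<'E'
from h import *
np.set_printoptions(precision=4,suppress=True)
im,m=load('w1'); 
hsv=cv2.cvtColor(im,cv2.COLOR_BGR2HSV); print(hsv[77,314],hsv[30,310],hsv[77,290])
M=(hsv[:,:,2]<135).astype(np.uint8); M[:, :296]=0; M[:,336:]=0; M[150:]=0
mid={}
for r in (35,60,80,100,120):
    c=np.flatnonzero(M[r]); c=c[(c>296)&(c<334)]; mid[r]=(c.min(),c.max(),(c.min()+c.max())/2)
print(mid); P=np.array([onz(m,mid[r][2],r,.039,True) for r in mid]); print(P)
d=P[0]-P[-1]; print('yaw',np.arctan2(d[1],d[0]))
col=np.flatnonzero(M[:,314]); print('rows',col.min(),col.max())
n=onz(m,313,col.max(),.03,True); f=onz(m,315,col.min(),.056,True); f2=onz(m,315,col.min(),.039,True); print(n,f,f2,(n+f)/2,np.linalg.norm((n-f)[:2]))
# height from top + wrist views, rays to the middle
c=(n+f)/2; u,v=proj(m,np.array([*c[:2],.039]),True); mt=load('top0')[1]
print('height check',cross(ray(m,u,v,True),ray(mt,432.8,212.3)))
# cradle from w0 + top
i0,m0=load('w0')
for k,a,b in [('stop screw',(461,34),(250,191)),]:
    print(k,cross(ray(m0,*a,True),ray(mt,*b)))
E
python3 m3.py; python3 go.py 0.521 -0.26 0.1 0.33
```

```text
[ 12 147 118] [ 11 149 130] [ 17  85 198]
{35: (np.int64(300), np.int64(329), np.float64(314.5)), 60: (np.int64(300), np.int64(329), np.float64(314.5)), 80: (np.int64(299), np.int64(329), np.float64(314.0)), 100: (np.int64(299), np.int64(328), np.float64(313.5)), 120: (np.int64(299), np.int64(327), np.float64(313.0))}
[[ 0.5676 -0.2449  0.039 ]
 [ 0.5401 -0.2544  0.039 ]
 [ 0.5185 -0.2612  0.039 ]
 [ 0.4972 -0.268   0.039 ]
 [ 0.476  -0.2747  0.039 ]]
yaw 0.31414857255811596
rows 14 140
[ 0.454  -0.2821  0.03  ] [ 0.5865 -0.239   0.056 ] [ 0.5917 -0.2372  0.039 ] [ 0.5203 -0.2606  0.043 ] 0.13931096757640754
height check (array([ 0.521 , -0.2603,  0.0327]), [np.float64(0.00012689643064057156), np.float64(0.00012689643064077314)])
stop screw (array([0.584 , 0.2281, 0.0867]), [np.float64(0.002255430649818535), np.float64(0.002255430649818473)])
t 2.2 pos [ 0.4173 -0.2952  0.1951] rot [-3.1406  0.0005  0.3322] F [-0.2605  0.2526 -0.2443] open 0.06981321879159573 q [-0.7658  0.3179  1.5615 -0.      1.2633  0.4729]
shift [0.1096 0.0006 0.095 ] turn [-0.001   0.0005  0.0022]
```

Emit:
{"api": "arm_command", "payload": {"moves": [[[0.037,0,0.02],[0,0,0.006],0.065],[[0.073,0,0.05],[0,0,0.012],0.065],[[0.109,0.001,0.08],[0,0,0.012],0.065],[[0.109,0.001,0.1],[0,0,0.012],0.065],[[0.109,0.001,0.1],[0,0,0.012],0.065]]}}

```text
time: 2.7
tool_pos: [0.5205, -0.2549, 0.0922]
tool_rot: [-3.135, 0.004, 0.327]
contact_force: [-0.1, -0.5, 0.1]
opening: 0.0652
grip_force: 0.0
```

```bash
python3 go.py 0.5205 -0.2605 0.02 0.32
```

```text
t 2.7 pos [ 0.5205 -0.2549  0.0922] rot [-3.1354  0.0044  0.3274] F [-0.1478 -0.5191  0.1054] open 0.06521791354122175 q [-0.5878  0.542   1.5049  0.0004  1.1023  0.6554]
shift [-0.0015  0.0057  0.0722] turn [-0.0062  0.0044  0.0074]
```

Emit:
{"api": "arm_command", "payload": {"moves": [[[0,0,0.0],[0,0,0],0.065],[[0,0,0.025],[0,0,0],0.065],[[0,0,0.05],[0,0,0],0.065],[[0,0,0.075],[0,0,0],0.065],[[0,0,0.075],[0,0,0],0.065]]}}

```text
time: 3.2
tool_pos: [0.52, -0.2578, 0.0196]
tool_rot: [-3.139, 0.002, 0.323]
contact_force: [-1.1, 0.2, 0.3]
opening: 0.0649
grip_force: 0.0
```

Emit:
{"api": "arm_command", "payload": {"moves": [[[0,0,0],[0,0,0],0.055],[[0,0,0],[0,0,0],0.045],[[0,0,0],[0,0,0],0.038],[[0,0,0],[0,0,0],0.032],[[0,0,0],[0,0,0],0.026]], "squeeze": 8}}

```text
time: 3.7
tool_pos: [0.5218, -0.2586, 0.0213]
tool_rot: [3.141, -0.001, 0.324]
contact_force: [0.2, 0.6, -0.4]
opening: 0.0296
grip_force: 0.0
```

Emit:
{"api": "arm_command", "payload": {"moves": [[[0,0,0],[0,0,0],0.02],[[0,0,0],[0,0,0],0.02],[[0,0,0],[0,0,0],0.02],[[0,0,0],[0,0,0],0.02],[[0,0,0],[0,0,0],0.02]], "squeeze": 8}}

```text
time: 4.2
tool_pos: [0.5217, -0.2587, 0.021]
tool_rot: [3.141, -0.0, 0.324]
contact_force: [-0.7, 0.1, 4.5]
opening: 0.0202
grip_force: 6.6
```

```bash
python3 go.py 0.5205 -0.2605 0.02 0.32
```

```text
t 4.2 pos [ 0.5217 -0.2587  0.021 ] rot [ 3.1412 -0.0003  0.3238] F [-0.7118  0.0628  4.534 ] open 0.020234129588007584 q [-0.5919  0.6302  1.5728  0.      0.9381  0.6551]
shift [-0.0017  0.0014  0.001 ] turn [ 0.0004 -0.0003  0.0038]
```

The opening of 20 mm doesn't fit a 34 mm blank, so I'll look.

Run:
```python
from h import *
a,_=snap('side','s1'); b,_=snap('top','t1'); w,_=snap('wrist','w2')
A=cv2.resize(a[205:325,310:440],None,fx=3,fy=3,interpolation=cv2.INTER_CUBIC); B=cv2.resize(b[150:270,380:510],None,fx=3,fy=3,interpolation=cv2.INTER_CUBIC)
W=cv2.resize(w[40:240,120:520],None,fx=1.15,fy=1.15)
o=np.zeros((600,800,3),np.uint8); o[:360,:390]=A; o[:360,400:790]=B; o[365:365+W.shape[0],:W.shape[1]]=W; cv2.imwrite('pics/c2.png',o)
```

```text
(no output)
```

View pics/c2.png

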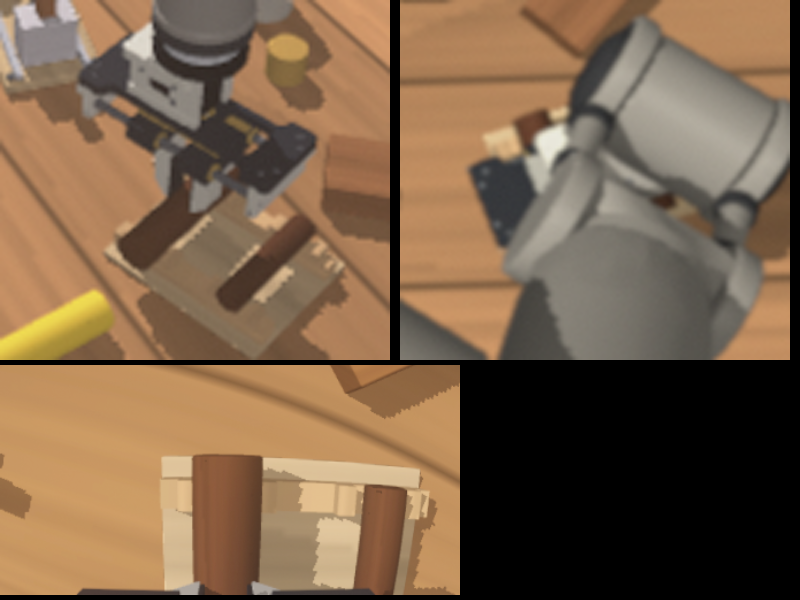

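Run:
```python
from h import *
np.set_printoptions(precision=4,suppress=True)
im,m=load('s1'); w,mw=load('w2')
o=robot.observe(); R=Ro.from_euler('xyz',o['tool_rot']).as_matrix(); p=o['tool_pos']; print(o['joint_efforts'],o['opening'],o['grip_force'],o['contact_force'])
I=cv2.resize(im[225:305,330:430],None,fx=7,fy=7,interpolation=cv2.INTER_CUBIC)
for s in (-1,1):
    for h,c in [(0,(0,0,255)),(-.019,(0,255,0)),(-.04,(255,0,0))]:
        u,v=proj(m,p+R@np.array([0,s*.010,h])); print(s,h,u,v); cv2.circle(I,(int((u-330+.5)*7),int((v-225+.5)*7)),3,c,-1)
for z in (.039,):
    for k in (-.07,0,.07):
        u,v=proj(m,np.array([.5205+k*np.cos(.32),-.2605+k*np.sin(.32),z])); cv2.circle(I,(int((u-330+.5)*7),int((v-225+.5)*7)),3,(255,255,0),-1)
cv2.imwrite('pics/c3.png',I)
```

```text
[  0.2916 -49.6911 -18.5035   0.2048  -0.1714  -0.012 ] 0.020387320640543456 6.829714849591255 [-0.4404 -0.5462  4.065 ]
-1 0 368.26164425617486 276.6961507492308
-1 -0.019 368.71476225664566 271.6768854682872
-1 -0.04 369.2256794126902 266.017369094828
1 0 374.4421069952042 280.6287673860174
1 -0.019 374.95829366907964 275.6032756306377
1 -0.04 375.5404260500763 269.93574946365214
```

View pics/c3.png

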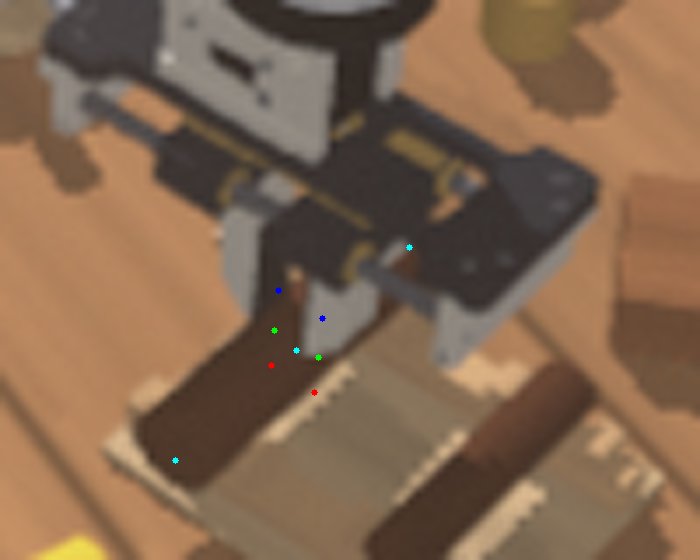

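The right fingertip appears in the side crop at (325,352), about 29 mm above the projected TCP. That fits the 20 mm pinch and the upward Fz: the tips are pinching the upper part of the blank. I'll open, rise and measure the true tip height by differencing two finger openings.

Emit:
{"api": "arm_command", "payload": {"moves": [[[0,0,0],[0,0,0],0.04],[[0,0,0],[0,0,0],0.05],[[0,0,-0.02],[0,0,0],0.05],[[0,0,-0.05],[0,0,0],0.05],[[0,0,-0.08],[0,0,0],0.05]]}}

```text
time: 4.85
tool_pos: [0.5209, -0.258, 0.1006]
tool_rot: [-3.139, 0.001, 0.324]
contact_force: [1.0, -0.3, -0.7]
opening: 0.0494
grip_force: 0.0
```

Emit:
{"api": "arm_command", "payload": {"moves": [[[0,0,0],[0,0,0],0.05],[[0,0,0],[0,0,0],0.05],[[0,0,0],[0,0,0],0.05],[[0,0,0],[0,0,0],0.05],[[0,0,0],[0,0,0],0.05]]}}

```text
time: 5.35
tool_pos: [0.521, -0.2582, 0.0996]
tool_rot: [-3.14, 0.001, 0.324]
contact_force: [-0.3, -0.6, -0.1]
opening: 0.05
grip_force: 0.0
```

```bash
python3 go.py; python3 -c "
from h import *
snap('side','s2');snap('wrist','w3')"
```

```text
t 5.35 pos [ 0.521  -0.2582  0.0996] rot [-3.1399  0.0012  0.3238] F [-0.3112 -0.5782 -0.0772] open 0.05003989665978638 q [-0.5919  0.5337  1.4965  0.0001  1.1134  0.6551]
```

Emit:
{"api": "arm_command", "payload": {"moves": [[[0,0,0],[0,0,0],0.08],[[0,0,0],[0,0,0],0.08],[[0,0,0],[0,0,0],0.08],[[0,0,0],[0,0,0],0.08],[[0,0,0],[0,0,0],0.08]]}}

```text
time: 5.95
tool_pos: [0.5215, -0.2585, 0.1007]
tool_rot: [3.142, -0.0, 0.324]
contact_force: [-0.2, 0.8, 0.7]
opening: 0.0793
grip_force: 0.0
```

```bash
python3 go.py;python3 - <<'E'
from h import *
a,m=load('s2'); b,_=snap('side','s3'); snap('wrist','w4')
o=robot.observe(); p=o['tool_pos']; R=Ro.from_euler('xyz',o['tool_rot']).as_matrix()
D=(cv2.absdiff(a,b).max(2)>40).astype(np.uint8); D=cv2.morphologyEx(D,cv2.MORPH_OPEN,np.ones((2,2)))
n,l,s,c=cv2.connectedComponentsWithStats(D)
for i in range(1,n):
    if s[i,4]>12: print(s[i],c[i])
print([proj(m,p+R@np.array([0,y,h])) for y in (-.04,.04,-.025,.025) for h in (0,-.03)])
cv2.imwrite('pics/d.png',cv2.resize(np.hstack([a[190:300,320:430],b[190:300,320:430]]),None,fx=3.6,fy=3.6,interpolation=cv2.INTER_CUBIC))
E
```

```text
t 5.95 pos [ 0.5215 -0.2585  0.1007] rot [ 3.1416 -0.0001  0.3238] F [-0.1553  0.8145  0.7347] open 0.07932110850162509 q [-0.5919  0.5323  1.4956  0.0001  1.1136  0.6551]
[347 213   6   5  21] [349.57142857 215.0952381 ]
[345 219   5   5  20] [346.9  221.05]
[361 221   9   5  25] [364.8  223.12]
[355 225   5   6  23] [356.86956522 227.39130435]
[388 225   7   5  25] [391.16 226.76]
[359 229  11  17 134] [364.17164179 236.85074627]
[380 229   8   8  37] [383.13513514 233.        ]
[377 237   6   7  30] [379.56666667 239.86666667]
[388 242   7   8  30] [390.63333333 246.        ]
[383 247   4   5  16] [384.625  248.8125]
[387 254   6   6  28] [389.46428571 256.64285714]
[379 298   6   5  20] [381.65 299.95]
[382 319   5   7  23] [383.7826087 321.7826087]
[423 340   5   6  15] [424.8 342.6]
[434 349   6   4  17] [436.47058824 350.70588235]
[(np.float64(360.6919748943144), np.float64(249.223734782226)), (np.float64(361.3198013895251), np.float64(240.609982728355)), (np.float64(386.5124276392465), np.float64(264.83533173953543)), (np.float64(387.5778620500532), np.float64(256.1525173620697)), (np.float64(365.393818502548), np.float64(252.06656980503368)), (np.float64(366.0991227570498), np.float64(243.4389337632678)), (np.float64(381.5284397772127), np.float64(261.8219062775259)), (np.float64(382.5070932774313), np.float64(253.15105429566324))]
```

View pics/d.png

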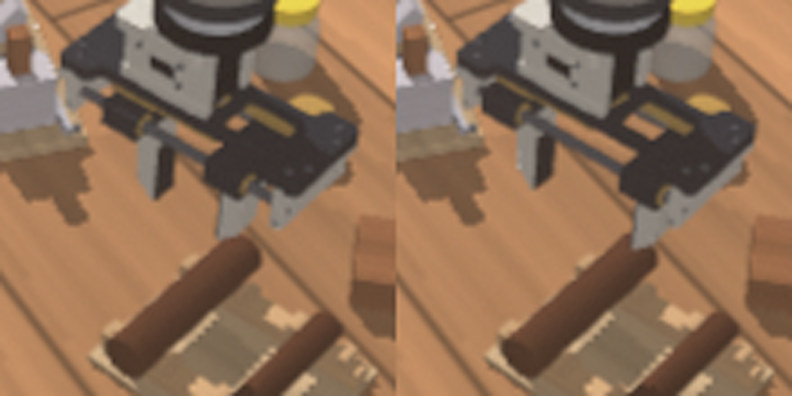

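The left tip is at about (361,242) px and the right tip at about (388,259). The true fingertips lie about 30 mm short of the stated TCP, so I need to go about 30 mm lower. I'll descend slowly and watch the force.

Emit:
{"api": "arm_command", "payload": {"moves": [[[0,0,0.02],[0,0,0],0.065],[[0,0.001,0.045],[0,0,0],0.065],[[0,0.001,0.065],[0,0,0],0.065],[[0,0.001,0.08],[0,0,0],0.065],[[0,0.001,0.085],[0,0,0],0.065]]}}

```text
time: 6.55
tool_pos: [0.5209, -0.2589, 0.0141]
tool_rot: [-3.139, 0.002, 0.324]
contact_force: [-0.2, -0.1, 0.4]
opening: 0.065
grip_force: 0.0
```

Emit:
{"api": "arm_command", "payload": {"moves": [[[0,0,0.004],[0,0,0],0.065],[[0,0,0.008],[0,0,0],0.065],[[0,0,0.012],[0,0,0],0.065],[[0,0,0.015],[0,0,0],0.065],[[0,0,0.015],[0,0,0],0.065]]}}

```text
time: 7.05
tool_pos: [0.5217, -0.2594, 0.0005]
tool_rot: [-3.141, 0.0, 0.324]
contact_force: [-0.3, 0.0, -0.3]
opening: 0.0647
grip_force: 0.0
```

Emit:
{"api": "arm_command", "payload": {"moves": [[[0,0,0.003],[0,0,0],0.065],[[0,0,0.005],[0,0,0],0.065],[[0,0,0.007],[0,0,0],0.065],[[0,0,0.008],[0,0,0],0.06],[[0,0,0.008],[0,0,0],0.05]]}}

```text
time: 7.55
tool_pos: [0.5217, -0.2594, -0.0075]
tool_rot: [-3.141, 0.0, 0.324]
contact_force: [-0.1, -0.5, 0.8]
opening: 0.0557
grip_force: 0.0
```

Emit:
{"api": "arm_command", "payload": {"moves": [[[0,0,0],[0,0,0],0.043],[[0,0,0],[0,0,0],0.038],[[0,0,0],[0,0,0],0.034],[[0,0,0],[0,0,0],0.03],[[0,0,0],[0,0,0],0.026]], "squeeze": 8}}

```text
time: 8.05
tool_pos: [0.5218, -0.2594, -0.0072]
tool_rot: [-3.142, -0.0, 0.324]
contact_force: [-1.3, 0.1, 0.6]
opening: 0.0336
grip_force: 8.0
```

Opening 33.6 mm with an 8 N grip: the blank is held. Now I'll lift it and carry it.

Emit:
{"api": "arm_command", "payload": {"moves": [[[0,0,-0.003],[0,0,0],0.026],[[0,0,-0.01],[0,0,0],0.026],[[0,0,-0.03],[0,0,0],0.026],[[0,0,-0.06],[0,0,0],0.026],[[0,0,-0.09],[0,0,0],0.026]], "squeeze": 10}}

```text
time: 8.55
tool_pos: [0.5215, -0.2593, 0.0838]
tool_rot: [-3.141, 0.0, 0.324]
contact_force: [1.1, -0.4, -0.9]
opening: 0.0334
grip_force: 10.0
```

Emit:
{"api": "arm_command", "payload": {"moves": [[[0,0,-0.02],[0,0,0],0.026],[[0,0,-0.04],[0,0,0],0.026],[[0,0,-0.05],[0,0,0],0.026],[[0,0,-0.06],[0,0,0],0.026],[[0,0,-0.06],[0,0,0],0.026]]}}

```text
time: 9.05
tool_pos: [0.5223, -0.2597, 0.1437]
tool_rot: [3.14, -0.001, 0.324]
contact_force: [0.1, -0.7, -1.2]
opening: 0.0339
grip_force: 10.0
```

```bash
python3 go.py .425 .075 .145 1.317
```

```text
t 9.05 pos [ 0.5223 -0.2597  0.1437] rot [ 3.1402 -0.0012  0.3238] F [ 0.0643 -0.6581 -1.1707] open 0.03387655608789967 q [-0.5929  0.4904  1.4386  0.0001  1.2108  0.654 ]
shift [ 0.0143 -0.3483 -0.0017] turn [ 0.0018 -0.0004 -0.9932]
```

Emit:
{"api": "arm_command", "payload": {"moves": [[[0.001,-0.03,0],[0,0,-0.09],0.026],[[0.003,-0.065,0],[0,0,-0.19],0.026],[[0.005,-0.1,0],[0,0,-0.29],0.026],[[0.006,-0.135,0],[0,0,-0.39],0.026],[[0.007,-0.17,0],[0,0,-0.49],0.026]]}}

```text
time: 9.55
tool_pos: [0.4732, -0.0946, 0.1417]
tool_rot: [-3.14, 0.001, 0.818]
contact_force: [-0.7, 0.5, -0.6]
opening: 0.0338
grip_force: 10.0
```

```bash
python3 go.py .425 .075 .145 1.317
```

```text
t 9.55 pos [ 0.4732 -0.0946  0.1417] rot [-3.1398  0.0006  0.8176] F [-0.6691  0.4764 -0.5694] open 0.033845986030302144 q [-0.3565  0.3201  1.7183  0.0002  1.1051  0.3966]
shift [ 0.0908 -0.1512 -0.0031] turn [-0.002   0.0001 -0.4994]
```

Emit:
{"api": "arm_command", "payload": {"moves": [[[0.02,-0.033,0],[0,0,-0.12],0.026],[[0.043,-0.072,0],[0,0,-0.25],0.026],[[0.066,-0.11,0],[0,0,-0.38],0.026],[[0.082,-0.137,0],[0,0,-0.46],0.026],[[0.09,-0.15,0],[0,0,-0.495],0.026]]}}

```text
time: 10.05
tool_pos: [0.4253, 0.0746, 0.1419]
tool_rot: [-3.139, 0.0, 1.314]
contact_force: [0.2, 0.3, -1.7]
opening: 0.0335
grip_force: 10.0
```

Emit:
{"api": "arm_command", "payload": {"moves": [[[0,0,0],[0,0,0],0.026],[[0,0,0],[0,0,0],0.026],[[0,0,0],[0,0,0],0.026],[[0,0,0],[0,0,0],0.026],[[0,0,0],[0,0,0],0.026]]}}

```text
time: 10.55
tool_pos: [0.4273, 0.0717, 0.1426]
tool_rot: [-3.141, -0.0, 1.307]
contact_force: [0.2, 0.2, -0.6]
opening: 0.0336
grip_force: 10.0
```

```bash
python3 go.py; python3 -c "
from h import *
im,m=snap('wrist','w5'); cv2.imwrite('pics/w5c.png',cv2.resize(im[0:240,240:560],None,fx=2.5,fy=2.5,interpolation=cv2.INTER_CUBIC))"
```

```text
t 10.55 pos [0.4273 0.0717 0.1426] rot [-3.1414 -0.      1.3072] F [ 0.1811  0.243  -0.6317] open 0.03359882019959394 q [-0.011   0.2321  1.842   0.0001  1.0676  0.2525]
```

View pics/w5c.png

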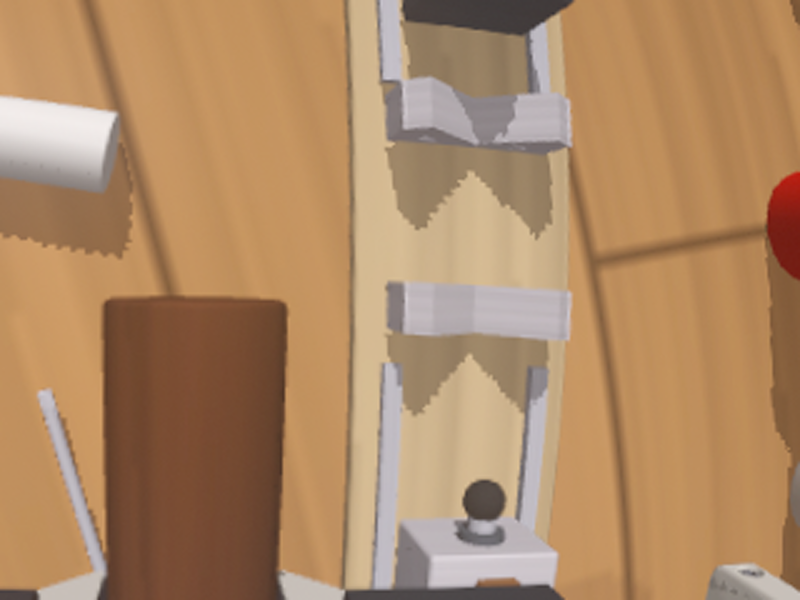

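The crop (2.5x, offset 240,0) shows: stop block at the top (480,15), far saddle (480,115), near saddle (480,310), nose ball (484,500), carriage (480,550). The held blank lies straight between the fingers, at columns 105–287.

Run:
```python
from h import *
im,m=load('w5'); g=cv2.cvtColor(im,cv2.COLOR_BGR2GRAY)
for r in (75,100,105,124,129,150,170): print(r,'L',g[r,372:412].tolist(),'R',g[r,440:475].tolist())
print('mid124',g[124,400:440].tolist()); print('mid 45',g[46,395:475].tolist())
```

```text
75 L [149, 149, 151, 152, 153, 153, 154, 142, 121, 138, 178, 187, 188, 188, 188, 188, 188, 189, 189, 190, 189, 190, 190, 190, 190, 156, 140, 140, 139, 139, 138, 136, 135, 135, 133, 131, 131, 131, 130, 132] R [130, 129, 129, 130, 131, 133, 135, 136, 137, 136, 136, 135, 134, 132, 130, 130, 129, 130, 128, 128, 167, 174, 172, 170, 169, 170, 173, 156, 128, 114, 104, 114, 127, 138, 149]
100 L [155, 153, 153, 152, 151, 150, 150, 141, 119, 127, 176, 187, 189, 189, 188, 189, 189, 189, 190, 190, 189, 190, 190, 189, 190, 190, 191, 192, 192, 191, 189, 188, 187, 186, 184, 182, 182, 181, 182, 182] R [183, 181, 180, 180, 183, 185, 188, 189, 190, 190, 190, 188, 186, 184, 182, 182, 181, 181, 180, 178, 177, 174, 173, 171, 170, 171, 172, 163, 161, 161, 160, 156, 145, 132, 118]
105 L [156, 155, 154, 153, 152, 151, 150, 146, 111, 128, 169, 186, 189, 189, 189, 189, 189, 189, 189, 190, 191, 190, 189, 190, 190, 191, 191, 192, 191, 191, 189, 188, 187, 185, 184, 183, 182, 182, 182, 182] R [182, 182, 180, 181, 183, 186, 189, 189, 190, 190, 190, 189, 186, 184, 183, 182, 182, 181, 180, 178, 177, 176, 173, 171, 1
[... 1509 characters left out ...]
179, 175, 173, 174, 176, 172, 158, 159, 159, 158, 158, 159, 158, 159, 159, 160, 160]
mid124 [126, 147, 196, 193, 187, 187, 187, 187, 187, 186, 186, 186, 186, 178, 175, 175, 175, 175, 176, 176, 176, 176, 176, 176, 176, 176, 176, 176, 176, 180, 185, 186, 187, 186, 186, 186, 186, 186, 186, 186]
mid 45 [123, 124, 124, 124, 124, 122, 184, 197, 185, 184, 184, 184, 183, 182, 183, 183, 183, 182, 174, 172, 172, 173, 173, 174, 174, 174, 174, 174, 173, 173, 173, 172, 145, 136, 136, 137, 137, 137, 137, 137, 137, 137, 137, 137, 136, 136, 136, 136, 135, 136, 136, 178, 184, 183, 183, 183, 184, 184, 183, 182, 183, 183, 183, 183, 182, 183, 183, 182, 179, 170, 171, 180, 192, 169, 150, 148, 147, 146, 148, 147]
```

Run:
```python
from h import *
np.set_printoptions(precision=4,suppress=True)
im,m=load('w5'); g=cv2.cvtColor(im,cv2.COLOR_BGR2GRAY).astype(int)
L=np.array([onz(m,c,r,.012,True) for c,r in [(381.3,75),(381.6,100),(381.4,124),(381,150),(380.4,170)]])[:,:2]
Rr=np.array([onz(m,c,r,.012,True) for c,r in [(467,75),(466.7,100),(466.6,105),(464.7,150),(463.4,170)]])[:,:2]
def line(P):
    c=P.mean(0); d=np.linalg.svd(P-c)[2][0]; d*=np.sign(d[1]); return c,d
for P in (L,Rr): c,d=line(P); print(c,np.arctan2(d[1],d[0]),'res',np.abs((P-c)@[-d[1],d[0]]).max())
a=(line(L)[1]+line(Rr)[1]); a/=np.linalg.norm(a); n=np.array([a[1],-a[0]])
print('yaw',np.arctan2(a[1],a[0]),'width',(Rr.mean(0)-L.mean(0))@n,'base mid n-coord',(Rr.mean(0)+L.mean(0))@n/2)
for nm,c,r,z in [('near innerL',412.9,124,.048),('near innerR',463.7,124,.048),('near outL',401.2,124,.048),('near outR',467.8,124,.048),('far outL',400.8,46,.048),('far outR',467.2,46,.048),('far innerL',412.8,46,.048),('far innerR',463.5,46,.048),('valley',429.3,124,.021)]:
    print(nm,onz(m,c,r,z,True)[:2]@n)
sad=[]
for c in (450,456,460):
    d=np.diff(g[:,c]); print(c,'edges',[(r,d[r]) for r in range(30,150) if abs(d[r])>14])
for c,r in [(467.5,117),(467.5,136),(467.5,38),(467.5,59)]: print('sad',onz(m,c,r,.048,True)[:2]@a)
print('a',a,'n',n,'guess origin',np.array([.5663,.1416])@a,np.array([.5663,.1416])@n)
o=robot.observe(); print('tcp a,n',o['tool_pos'][:2]@a,o['tool_pos'][:2]@n)
# held blank sides -> its axis in tool
for r in (150,200): 
    d=np.diff(g[r]); print(r,[(c,d[c]) for c in range(270,365) if abs(d[c])>20])
```

```text
[0.509  0.1129] 1.3218919486236866 res 8.593528967007566e-05
[0.6063 0.0966] 1.3212768068001415 res 0.00018552631154917593
yaw 1.321584377711914 width 0.09837124266214317 base mid n-coord 0.5146024757889174
near innerL 0.4883620685579014
near innerR 0.5422861950641608
near outL 0.47681623062633305
near outR 0.5469867127283142
far outL 0.4768039362445019
far outR 0.5463029173973754
far innerL 0.48856183157680955
far innerR 0.5420818351475951
valley 0.515243661428275
450 edges [(36, np.int64(16)), (37, np.int64(37)), (55, np.int64(-23)), (56, np.int64(-43)), (60, np.int64(15)), (89, np.int64(31)), (134, np.int64(-37))]
456 edges [(55, np.int64(-30)), (56, np.int64(-41)), (91, np.int64(16)), (92, np.int64(24)), (135, np.int64(-27))]
460 edges [(55, np.int64(-30)), (56, np.int64(-37)), (59, np.int64(25)), (60, np.int64(34)), (73, np.int64(33)), (83, np.int64(29)), (89, np.int64(37))]
sad 0.24679347939827245
sad 0.2279149417618143
sad 0.3268328369863912
sad 0.3049350289692161
a [0.2466 0.9691] n [ 0.9691 -0.2466] guess origin 0.2768979826113105 0.5138810730371244
tcp a,n 0.1749679545638848 0.39638667779288816
150 [(280, np.int64(-49)), (281, np.int64(-40)), (353, np.int64(57)), (354, np.int64(21))]
200 [(272, np.int64(-22)), (273, np.int64(-35)), (274, np.int64(37)), (281, np.int64(-46)), (282, np.int64(-27)), (351, np.int64(32)), (352, np.int64(37))]
```

Emit:
{"api": "arm_command", "payload": {"moves": [[[0.025,0.03,0],[0,0,-0.005],0.026],[[0.06,0.07,0],[0,0,-0.01],0.026],[[0.085,0.1,0],[0,0,-0.014],0.026],[[0.1,0.117,0.01],[0,0,-0.014],0.026],[[0.102,0.119,0.02],[0,0,-0.014],0.026]]}}

```text
time: 11.1
tool_pos: [0.5707, 0.1408, 0.1218]
tool_rot: [3.14, -0.001, 1.323]
contact_force: [0.3, 0.3, -2.6]
opening: 0.0339
grip_force: 10.0
```

Emit:
{"api": "arm_command", "payload": {"moves": [[[0,0,0.02],[0,0,0],0.026],[[0,0,0.04],[0,0,0],0.026],[[0,0,0.06],[0,0,0],0.026],[[0,0,0.06],[0,0,0],0.026],[[0,0,0.06],[0,0,0],0.026]]}}

```text
time: 11.6
tool_pos: [0.568, 0.1396, 0.0628]
tool_rot: [-3.141, 0.0, 1.322]
contact_force: [-0.2, 0.1, -0.1]
opening: 0.0336
grip_force: 10.0
```

```bash
python3 go.py 0.5674 0.1412 0.015 1.3216
```

```text
t 11.6 pos [0.568  0.1396 0.0628] rot [-3.1407  0.0003  1.3223] F [-0.1615  0.0924 -0.1003] open 0.033604456482150435 q [0.11   0.581  1.5268 0.0001 1.0348 0.3585]
shift [ 0.0014 -0.0009  0.0478] turn [-0.0009  0.0003  0.0007]
```

Emit:
{"api": "arm_command", "payload": {"moves": [[[0.001,-0.001,0.015],[0,0,0],0.026],[[0.001,-0.001,0.03],[0,0,0],0.026],[[0.001,-0.001,0.042],[0,0,0],0.026],[[0.001,-0.001,0.048],[0,0,0],0.026],[[0.001,-0.001,0.05],[0,0,0],0.026]]}}

```text
time: 12.1
tool_pos: [0.5678, 0.1412, 0.0127]
tool_rot: [-3.141, -0.0, 1.323]
contact_force: [0.7, -0.9, -0.8]
opening: 0.0336
grip_force: 10.0
```

Emit:
{"api": "arm_command", "payload": {"moves": [[[0,0,0.002],[0,0,0],0.026],[[0,0,0.004],[0,0,0],0.026],[[0,0,0.006],[0,0,0],0.026],[[0,0,0.007],[0,0,0],0.026],[[0,0,0.007],[0,0,0],0.026]]}}

```text
time: 12.6
tool_pos: [0.5678, 0.1413, 0.0057]
tool_rot: [-3.142, -0.0, 1.323]
contact_force: [-0.9, 1.0, -1.8]
opening: 0.0336
grip_force: 10.0
```

```bash
python3 go.py 0.5674 0.1412 -0.0013 1.3216
```

```text
t 12.6 pos [0.5678 0.1413 0.0057] rot [-3.1416 -0.0001  1.3228] F [-0.9352  0.9864 -1.8011] open 0.03362398590987166 q [0.1129 0.6556 1.5748 0.0001 0.9112 0.3608]
shift [-0.0002 -0.0003  0.007 ] turn [-0.     -0.0001  0.0012]
```

Now down 1 mm per row, a few mm at a time.

Emit:
{"api": "arm_command", "payload": {"moves": [[[0,0,0.001],[0,0,0],0.026],[[0,0,0.002],[0,0,0],0.026],[[0,0,0.003],[0,0,0],0.026],[[0,0,0.004],[0,0,0],0.026],[[0,0,0.004],[0,0,0],0.026]]}}

```text
time: 13.1
tool_pos: [0.5676, 0.1413, 0.0015]
tool_rot: [-3.141, 0.0, 1.323]
contact_force: [0.4, -0.3, -0.7]
opening: 0.0336
grip_force: 10.0
```

Emit:
{"api": "arm_command", "payload": {"moves": [[[0,0,0.0005],[0,0,0],0.026],[[0,0,0.001],[0,0,0],0.026],[[0,0,0.0015],[0,0,0],0.026],[[0,0,0.0015],[0,0,0],0.026],[[0,0,0.0015],[0,0,0],0.026]]}}

```text
time: 13.6
tool_pos: [0.5678, 0.1413, 0.0002]
tool_rot: [-3.142, -0.0, 1.323]
contact_force: [-0.4, -0.2, -1.8]
opening: 0.0334
grip_force: 10.0
```

Emit:
{"api": "arm_command", "payload": {"moves": [[[0,0,0.0005],[0,0,0],0.026],[[0,0,0.001],[0,0,0],0.026],[[0,0,0.001],[0,0,0],0.026],[[0,0,0.0015],[0,0,0],0.026],[[0,0,0.0015],[0,0,0],0.026]]}}

```text
time: 14.1
tool_pos: [0.5678, 0.1413, -0.0009]
tool_rot: [3.141, -0.0, 1.323]
contact_force: [-1.2, -0.1, 3.1]
opening: 0.0335
grip_force: 10.0
```

```bash
python3 go.py
```

```text
t 14.1 pos [ 0.5678  0.1413 -0.0009] rot [ 3.1414 -0.0001  1.3229] F [-1.1674 -0.1173  3.0604] open 0.03351900831859206 q [0.1129 0.6649 1.5794 0.0001 0.8971 0.3608]
```

Emit:
{"api": "arm_command", "payload": {"moves": [[[0,0,0.0002],[0,0,0],0.026],[[0,0,0.0004],[0,0,0],0.026],[[0,0,0.0004],[0,0,0],0.026],[[0,0,0.0004],[0,0,0],0.026],[[0,0,0.0004],[0,0,0],0.026]]}}

```text
time: 14.6
tool_pos: [0.5678, 0.1413, -0.001]
tool_rot: [3.141, -0.0, 1.323]
contact_force: [-3.2, -0.8, 7.2]
opening: 0.0336
grip_force: 10.0
```

```bash
python3 go.py
```

```text
t 14.6 pos [ 0.5678  0.1413 -0.001 ] rot [ 3.1412 -0.0002  1.3228] F [-3.2104 -0.7843  7.236 ] open 0.033629968835042615 q [0.1129 0.6649 1.5796 0.     0.8967 0.3609]
```

Emit:
{"api": "arm_command", "payload": {"moves": [[[0,-0.0002,-0.0002],[0,0,0],0.026],[[0,-0.0004,-0.0002],[0,0,0],0.026],[[0,-0.0006,-0.0002],[0,0,0],0.026],[[0,-0.0006,-0.0002],[0,0,0],0.026],[[0,-0.0006,-0.0002],[0,0,0],0.026]]}}

```text
time: 15.1
tool_pos: [0.5678, 0.1413, -0.001]
tool_rot: [3.14, -0.0, 1.323]
contact_force: [-0.9, -1.8, 5.6]
opening: 0.0338
grip_force: 10.0
```

```bash
python3 go.py
```

```text
t 15.1 pos [ 0.5678  0.1413 -0.001 ] rot [ 3.1402 -0.0004  1.3228] F [-0.9237 -1.7985  5.573 ] open 0.033789489507464805 q [ 0.1131  0.6645  1.5806 -0.0002  0.8951  0.3611]
```

Seated with balanced forces. I'll open gently.

Emit:
{"api": "arm_command", "payload": {"moves": [[[0,0,0],[0,0,0],0.032],[[0,0,0],[0,0,0],0.0335],[[0,0,0],[0,0,0],0.035],[[0,0,0],[0,0,0],0.038],[[0,0,0],[0,0,0],0.042]], "squeeze": 4}}

```text
time: 15.6
tool_pos: [0.5668, 0.1415, -0.002]
tool_rot: [-3.141, 0.0, 1.323]
contact_force: [-1.2, 0.5, -0.2]
opening: 0.0408
grip_force: 0.0
```

Emit:
{"api": "arm_command", "payload": {"moves": [[[0,0,0],[0,0,0],0.05],[[0,0,0],[0,0,0],0.056],[[0,0,0],[0,0,0],0.056],[[0,0,0],[0,0,0],0.056],[[0,0,0],[0,0,0],0.056]]}}

```text
time: 16.1
tool_pos: [0.5672, 0.1415, -0.0015]
tool_rot: [3.142, -0.0, 1.323]
contact_force: [-0.9, 0.0, 0.5]
opening: 0.0562
grip_force: 0.0
```

Emit:
{"api": "arm_command", "payload": {"moves": [[[0,0,-0.01],[0,0,0],0.056],[[0,0,-0.03],[0,0,0],0.056],[[0,0,-0.06],[0,0,0],0.056],[[0,0,-0.1],[0,0,0],0.056],[[0,0,-0.14],[0,0,0],0.056]]}}

```text
time: 16.6
tool_pos: [0.5668, 0.1414, 0.1405]
tool_rot: [-3.141, -0.0, 1.323]
contact_force: [1.5, -1.1, -0.1]
opening: 0.0561
grip_force: 0.0
```

```bash
python3 go.py .425 .075 .145 1.322
```

```text
t 16.6 pos [0.5668 0.1414 0.1405] rot [-3.1414 -0.      1.3228] F [ 1.5496 -1.1269 -0.1347] open 0.05606073700145118 q [0.1132 0.4962 1.4382 0.0001 1.2074 0.3612]
shift [-0.0992 -0.1212 -0.0045] turn [-0.0002 -0.      0.0008]
```

Emit:
{"api": "arm_command", "payload": {"moves": [[[-0.045,0,0],[0,0,0],0.056],[[-0.09,0,0],[0,0,0],0.056],[[-0.135,0,0],[0,0,0],0.056],[[-0.18,0,0],[0,0,0],0.056],[[-0.215,0,0],[0,0,0],0.056]]}}

```text
time: 17.1
tool_pos: [0.5137, -0.0692, 0.1395]
tool_rot: [3.14, 0.0, 1.322]
contact_force: [0.6, -0.0, 0.5]
opening: 0.0559
grip_force: 0.0
```

Emit:
{"api": "arm_command", "payload": {"moves": [[[-0.02,0,0],[0,0,0],0.056],[[-0.03,0,0],[0,0,0],0.056],[[-0.03,0,0],[0,0,0],0.056],[[-0.03,0,0],[0,0,0],0.056],[[-0.03,0,0],[0,0,0],0.056]]}}

```text
time: 17.6
tool_pos: [0.5073, -0.0949, 0.1386]
tool_rot: [3.141, -0.0, 1.324]
contact_force: [-0.3, -0.5, 0.7]
opening: 0.0559
grip_force: 0.0
```

```bash
python3 go.py; python3 -c "
from h import *
im,m=snap('wrist','w6'); t,_=snap('top','t6'); s,_=snap('side','s6')
o=np.zeros((600,800,3),np.uint8)
o[:375,:800]=cv2.resize(im[0:150,160:480],None,fx=2.5,fy=2.5,interpolation=cv2.INTER_CUBIC)
o[375:600,:390]=cv2.resize(t[165:240,234:364],None,fx=3,fy=3,interpolation=cv2.INTER_CUBIC)
o[375:600,400:670]=cv2.resize(s[155:230,275:365],None,fx=3,fy=3,interpolation=cv2.INTER_CUBIC)
cv2.imwrite('pics/c6.png',o)"
```

```text
t 17.6 pos [ 0.5073 -0.0949  0.1386] rot [ 3.1415 -0.0004  1.3242] F [-0.2648 -0.4843  0.7215] open 0.055879125155194255 q [-0.3338  0.38    1.6356  0.0004  1.1259 -0.0874]
```

View pics/c6.png

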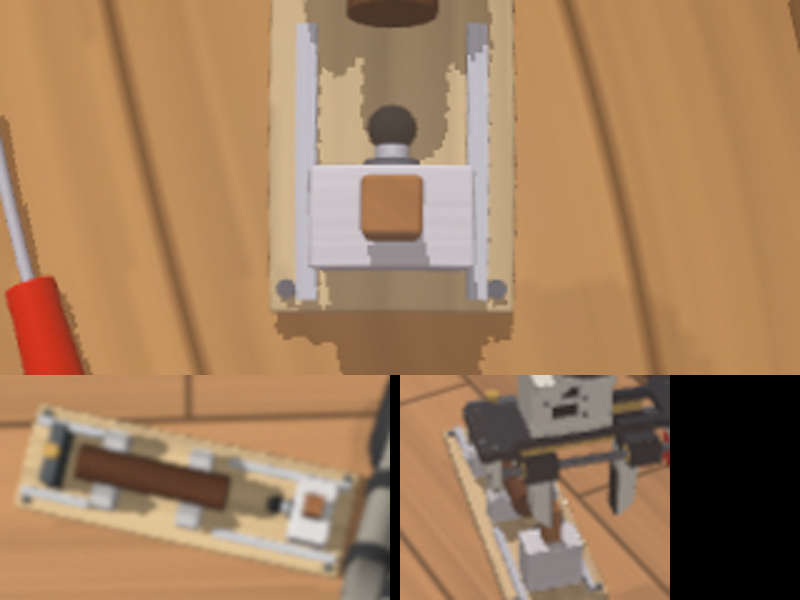

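The last picture shows the blank lying straight in both saddles and clear of nose and stop. The post top is at wrist px (316.5,83) and top-view px (339,208). The nose ball is at wrist px (316.5,50.6) and the blank end at about row 10.

```bash
python3 - <<'E'
from h import *
np.set_printoptions(precision=4,suppress=True)
im,m=load('w6'); mt=load('t6')[1]
a=np.array([.2466,.9691]);n=np.array([.9691,-.2466]); O=np.array([.5674,.1412])
f=lambda p:((p[:2]-O)@n,(p[:2]-O)@a,p[2])
U=lambda x,y:(160+x/2.5-.3,y/2.5-.3)
print('post cross',cross(ray(m,*U(391,207),True),ray(mt,338.7,208.3)))
for nm,x,y,z in [('post top near edge',391,240,.105),('post top far',391,175,.105),('post L',361,207,.105),('post R',422,207,.105),('carr near',391,267,.065),('carr far',391,165,.065),('ball L',368,127,.045),('ball R',416,127,.045),('ball far',391,104,.052),('blank end low',393,27,.032),('blank end L',347,12,.045),('blank end R',438,12,.045)]:
    print(nm,np.array(f(onz(m,*U(x,y),z,True))))
t,_=load('t6')
# blank axis in top view
hs=cv2.cvtColor(t,cv2.COLOR_BGR2HSV); M=((t.max(2)<115)&(t[:,:,2].astype(int)-t[:,:,0]>18)).astype(np.uint8); M[:,:255]=0; M[:,316:]=0; M[:180]=0; M[212:]=0
cs,_=cv2.findContours(cv2.morphologyEx(M,cv2.MORPH_OPEN,np.ones((3,3))),0,1); c=max(cs,key=cv2.contourArea); r=cv2.minAreaRect(c); print(r)
vx,vy,x0,y0=cv2.fitLine(c,cv2.DIST_L2,0,.01,.01).ravel()
p=onz(mt,x0-20*vx,y0-20*vy,.045);q=onz(mt,x0+20*vx,y0+20*vy,.045); print(f(p),f(q),'center',f(onz(mt,*r[0],.045)))
E
python3 go.py
```

```text
post cross (array([ 0.5309, -0.003 ,  0.0909]), [np.float64(8.224653301596769e-05), np.float64(8.224653301592888e-05)])
post top near edge [ 0.0002 -0.1597  0.105 ]
post top far [ 0.0001 -0.1408  0.105 ]
post L [-0.0083 -0.1501  0.105 ]
post R [ 0.0089 -0.1501  0.105 ]
carr near [ 0.0002 -0.1667  0.065 ]
carr far [ 0.0001 -0.1319  0.065 ]
ball L [-0.0081 -0.1146  0.045 ]
ball R [ 0.009  -0.1146  0.045 ]
ball far [ 0.0001 -0.1075  0.052 ]
blank end low [ 0.0007 -0.0711  0.032 ]
blank end L [-0.016  -0.0692  0.045 ]
blank end R [ 0.017  -0.0691  0.045 ]
((284.3731689453125, 198.75851440429688), (52.452117919921875, 12.92095947265625), 12.094757080078125)
(np.float64(-0.0007628870093811385), np.float64(0.056701333805278156), np.float64(0.04499999999999993)) (np.float64(-0.0001697198997095018), np.float64(-0.053458461522484624), np.float64(0.04499999999999993)) center (np.float64(-0.0005302809627475808), np.float64(0.0021066558644609774), np.float64(0.04499999999999993))
t 17.75 pos [ 0.5072 -0.0952  0.1385] rot [-3.1415 -0.0002  1.3242] F [ 0.1084  0.6588 -0.3313] open 0.05607829079929174 q [-0.3342  0.3802  1.6358  0.0002  1.1258 -0.0877]
```

Emit:
{"api": "arm_command", "payload": {"moves": [[[0.02,0,0],[0,0,0.002],0.056],[[0.05,0,0],[0,0,0.002],0.056],[[0.08,0,0],[0,0,0.002],0.056],[[0.094,0,0.0],[0,0,0.002],0.056],[[0.094,0,0.02],[0,0,0.002],0.056]]}}

```text
time: 18.25
tool_pos: [0.5323, -0.0032, 0.1204]
tool_rot: [3.136, -0.001, 1.324]
contact_force: [0.7, -1.4, -0.2]
opening: 0.0561
grip_force: 0.0
```

Emit:
{"api": "arm_command", "payload": {"moves": [[[0,0,0.02],[0,0,0],0.056],[[0,0,0.04],[0,0,0],0.056],[[0,0,0.055],[0,0,0],0.056],[[0,0,0.065],[0,0,0],0.056],[[0,0,0.07],[0,0,0],0.056]]}}

```text
time: 18.75
tool_pos: [0.5297, -0.0049, 0.0477]
tool_rot: [-3.14, 0.0, 1.321]
contact_force: [-0.1, -0.6, 0.3]
opening: 0.056
grip_force: 0.0
```

```bash
cat > cf.py <<'E'
from h import *
np.set_printoptions(precision=4,suppress=True)
a=np.array([.2466,.9691]);n=np.array([.9691,-.2466]); O=np.array([.5674,.1412])
o=robot.observe(); p=o['tool_pos'][:2]-O; F=o['contact_force']; print('t',o['time'],'x %.4f y %.4f z %.4f'%(p@n,p@a,o['tool_pos'][2]),'Fx %.2f Fy %.2f Fz %.2f'%(F[:2]@n,F[:2]@a,F[2]),'rot',o['tool_rot'],'open %.4f grip %.1f'%(o['opening'],o['grip_force']))
E
python3 cf.py; python3 -c "
from cf import *
m=load('w5')[1]
for u,v in [(415,11),(430,13)]: print('stop face y',(onz(m,u,v,.067,True)[:2]-O)@a)"
```

```text
t 18.75 x -0.0005 y -0.1509 z 0.0477 Fx 0.03 Fy -0.60 Fz 0.31 rot [-3.1403  0.0001  1.321 ] open 0.0560 grip 0.0
t 18.75 x -0.0005 y -0.1509 z 0.0477 Fx 0.03 Fy -0.60 Fz 0.31 rot [-3.1403  0.0001  1.321 ] open 0.0560 grip 0.0
stop face y 0.064238483816033
stop face y 0.06405134580717016
```

Emit:
{"api": "arm_command", "payload": {"moves": [[[0,0,0],[0,0,0],0.045],[[0,0,0],[0,0,0],0.035],[[0,0,0],[0,0,0],0.025],[[0,0,0],[0,0,0],0.02],[[0,0,0],[0,0,0],0.012]], "squeeze": 35}}

```text
time: 19.25
tool_pos: [0.5304, -0.005, 0.0489]
tool_rot: [3.141, -0.0, 1.321]
contact_force: [-0.8, 0.4, -0.2]
opening: 0.0204
grip_force: 0.0
```

Emit:
{"api": "arm_command", "payload": {"moves": [[[0,0,0],[0,0,0],0.01],[[0,0,0],[0,0,0],0.01],[[0,0,0],[0,0,0],0.01],[[0,0,0],[0,0,0],0.01],[[0,0,0],[0,0,0],0.01]], "squeeze": 35}}

```text
time: 19.75
tool_pos: [0.5303, -0.005, 0.0488]
tool_rot: [3.141, -0.0, 1.321]
contact_force: [-1.0, -0.4, 5.4]
opening: 0.0177
grip_force: 35.0
```

```bash
python3 cf.py;  python3 -c "
from cf import *
m=load('w5')[1]
print('stop face bottom y',(onz(m,422,12.5,.012,True)[:2]-O)@a)
t,mt=load('t6'); print(cv2.cvtColor(t,cv2.COLOR_BGR2GRAY)[188:200:3,244:268]); 
for y in (.075,.085,.095): print(y,proj(mt,np.array([*(O+a*y),.067])),proj(mt,np.array([*(O+a*y+n*.022),.067])))"
```

```text
t 19.75 x 0.0001 y -0.1508 z 0.0488 Fx -0.83 Fy -0.67 Fz 5.37 rot [ 3.141  -0.0001  1.3208] open 0.0177 grip 35.0
t 19.75 x 0.0001 y -0.1508 z 0.0488 Fx -0.83 Fy -0.67 Fz 5.37 rot [ 3.141  -0.0001  1.3208] open 0.0177 grip 35.0
stop face bottom y 0.0829190667632741
[[187 192 192 188 180 171 164 156 139 109  72  47  44  62  90 104 100  85
   76  78  83  90 100 117]
 [191 193 191 188 175 165 162 156 133  96  60  45  60  89 107  99  82  71
   67  67  67  65  64  64]
 [195 194 190 170 134 104  97  92  78  57  44  51  78 104 107  90  74  70
   72  70  72  72  72  71]
 [181 180 167 135 106  96  92  81  64  46  46  70 101 111  98  76  62  60
   61  62  64  64  64  66]]
0.075 (np.float64(257.40606912236154), np.float64(191.4078113897732)) (np.float64(259.38538150003586), np.float64(183.58923237661338))
0.085 (np.float64(253.82791390581562), np.float64(190.60472249775398)) (np.float64(255.81546546649506), np.float64(182.792398027909))
0.095 (np.float64(250.25358196958084), np.float64(189.80249171103293)) (np.float64(252.24935400661724), np.float64(181.99641289104835))
```

Emit:
{"api": "arm_command", "payload": {"moves": [[[0.003,0,0],[0,0,0],0.01],[[0.01,0,0],[0,0,0],0.01],[[0.018,0,0],[0,0,0],0.01],[[0.025,0,0],[0,0,0],0.01],[[0.03,0,0],[0,0,0],0.01]]}}

```text
time: 20.25
tool_pos: [0.5373, 0.0227, 0.0488]
tool_rot: [-3.142, 0.002, 1.321]
contact_force: [-3.4, -9.2, 7.7]
opening: 0.0177
grip_force: 35.0
```

```bash
python3 cf.py
```

```text
t 20.25 x 0.0000 y -0.1223 z 0.0488 Fx -1.05 Fy -9.78 Fz 7.66 rot [-3.1416  0.0025  1.3212] open 0.0177 grip 35.0
```

Emit:
{"api": "arm_command", "payload": {"moves": [[[0.0015,0,0],[0,0,0],0.01],[[0.003,0,0],[0,0,0],0.01],[[0.0045,0,0],[0,0,0],0.01],[[0.006,0,0],[0,0,0],0.01],[[0.0075,0,0],[0,0,0],0.01]]}}

```text
time: 20.75
tool_pos: [0.5391, 0.0297, 0.0488]
tool_rot: [-3.142, 0.002, 1.321]
contact_force: [-4.2, -8.4, 6.1]
opening: 0.0176
grip_force: 35.0
```

Emit:
{"api": "arm_command", "payload": {"moves": [[[0.0015,0,0],[0,0,0],0.01],[[0.003,0,0],[0,0,0],0.01],[[0.0045,0,0],[0,0,0],0.01],[[0.006,0,0],[0,0,0],0.01],[[0.0075,0,0],[0,0,0],0.01]]}}

```text
time: 21.25
tool_pos: [0.5408, 0.0367, 0.0488]
tool_rot: [-3.141, 0.003, 1.321]
contact_force: [-3.9, -9.1, 6.8]
opening: 0.0177
grip_force: 35.0
```

```bash
python3 cf.py
```

```text
t 21.25 x 0.0000 y -0.1078 z 0.0488 Fx -1.48 Fy -9.79 Fz 6.79 rot [-3.1415  0.0028  1.321 ] open 0.0177 grip 35.0
```

Emit:
{"api": "arm_command", "payload": {"moves": [[[0.001,0,0],[0,0,0],0.01],[[0.002,0,0],[0,0,0],0.01],[[0.003,0,0],[0,0,0],0.01],[[0.004,0,0],[0,0,0],0.01],[[0.004,0,0],[0,0,0],0.01]]}}

```text
time: 21.75
tool_pos: [0.5419, 0.0408, 0.0488]
tool_rot: [-3.141, 0.003, 1.321]
contact_force: [-3.7, -8.2, 6.2]
opening: 0.0177
grip_force: 35.0
```

```bash
python3 cf.py
```

```text
t 21.75 x 0.0000 y -0.1036 z 0.0488 Fx -1.52 Fy -8.88 Fz 6.21 rot [-3.1414  0.0025  1.3209] open 0.0177 grip 35.0
```

Emit:
{"api": "arm_command", "payload": {"moves": [[[0.0005,0,0],[0,0,0],0.01],[[0.001,0,0],[0,0,0],0.01],[[0.0015,0,0],[0,0,0],0.01],[[0.002,0,0],[0,0,0],0.01],[[0.002,0,0],[0,0,0],0.01]]}}

```text
time: 22.25
tool_pos: [0.5424, 0.0427, 0.0488]
tool_rot: [-3.141, 0.003, 1.321]
contact_force: [-3.9, -8.7, 6.6]
opening: 0.0176
grip_force: 35.0
```

```bash
python3 cf.py
```

```text
t 22.25 x 0.0000 y -0.1017 z 0.0488 Fx -1.65 Fy -9.36 Fz 6.59 rot [-3.1415  0.0026  1.3211] open 0.0176 grip 35.0
```

Emit:
{"api": "arm_command", "payload": {"moves": [[[0.0005,0,0],[0,0,0],0.01],[[0.001,0,0],[0,0,0],0.01],[[0.0015,0,0],[0,0,0],0.01],[[0.002,0,0],[0,0,0],0.01],[[0.002,0,0],[0,0,0],0.01]]}}

```text
time: 22.75
tool_pos: [0.5428, 0.0445, 0.0488]
tool_rot: [-3.141, 0.003, 1.321]
contact_force: [-4.2, -8.2, 7.4]
opening: 0.0177
grip_force: 35.0
```

```bash
python3 cf.py
```

```text
t 22.75 x 0.0001 y -0.0998 z 0.0488 Fx -2.08 Fy -8.98 Fz 7.40 rot [-3.1415  0.0028  1.321 ] open 0.0177 grip 35.0
```

Emit:
{"api": "arm_command", "payload": {"moves": [[[0.0005,0,0],[0,0,0],0.01],[[0.001,0,0],[0,0,0],0.01],[[0.0015,0,0],[0,0,0],0.01],[[0.002,0,0],[0,0,0],0.01],[[0.002,0,0],[0,0,0],0.01]]}}

```text
time: 23.25
tool_pos: [0.5432, 0.0459, 0.0488]
tool_rot: [-3.141, 0.004, 1.321]
contact_force: [-4.1, -11.3, 6.1]
opening: 0.0176
grip_force: 35.0
```

```bash
python3 cf.py
```

```text
t 23.25 x 0.0000 y -0.0984 z 0.0488 Fx -1.21 Fy -11.92 Fz 6.13 rot [-3.1413  0.0036  1.3211] open 0.0176 grip 35.0
```

Emit:
{"api": "arm_command", "payload": {"moves": [[[0.0005,0,0],[0,0,0],0.01],[[0.001,0,0],[0,0,0],0.01],[[0.0015,0,0],[0,0,0],0.01],[[0.0015,0,0],[0,0,0],0.01],[[0.0015,0,0],[0,0,0],0.01]]}}

```text
time: 23.75
tool_pos: [0.5434, 0.0469, 0.0488]
tool_rot: [-3.141, 0.004, 1.321]
contact_force: [-4.1, -12.6, 8.4]
opening: 0.0177
grip_force: 35.0
```

```bash
python3 cf.py
```

```text
t 23.75 x 0.0000 y -0.0973 z 0.0488 Fx -0.89 Fy -13.21 Fz 8.40 rot [-3.1412  0.0043  1.3211] open 0.0177 grip 35.0
```

Emit:
{"api": "arm_command", "payload": {"moves": [[[0.0003,0,0],[0,0,0],0.01],[[0.0006,0,0],[0,0,0],0.01],[[0.0006,0,0],[0,0,0],0.01],[[0.0006,0,0],[0,0,0],0.01],[[0.0006,0,0],[0,0,0],0.01]]}}

```text
time: 24.25
tool_pos: [0.5435, 0.0472, 0.0488]
tool_rot: [-3.141, 0.005, 1.321]
contact_force: [-4.7, -14.7, 7.4]
opening: 0.0176
grip_force: 35.0
```

```bash
python3 cf.py
```

```text
t 24.25 x 0.0000 y -0.0970 z 0.0488 Fx -0.92 Fy -15.45 Fz 7.39 rot [-3.141   0.0046  1.3211] open 0.0176 grip 35.0
```

Emit:
{"api": "arm_command", "payload": {"moves": [[[0,0,0],[0,0,0],0.016],[[0,0,0],[0,0,0],0.0177],[[0,0,0],[0,0,0],0.02],[[0,0,0],[0,0,0],0.025],[[0,0,0],[0,0,0],0.032]], "squeeze": 5}}

```text
time: 24.75
tool_pos: [0.5441, 0.0506, 0.0482]
tool_rot: [-3.141, -0.0, 1.321]
contact_force: [0.2, 0.6, 0.6]
opening: 0.0292
grip_force: 0.0
```

Emit:
{"api": "arm_command", "payload": {"moves": [[[0,0,0],[0,0,0],0.04],[[0,0,0],[0,0,0],0.05],[[0,0,0],[0,0,0],0.056],[[0,0,0],[0,0,0],0.056],[[0,0,0],[0,0,0],0.056]]}}

```text
time: 25.25
tool_pos: [0.5442, 0.0504, 0.0485]
tool_rot: [3.142, -0.0, 1.321]
contact_force: [0.0, 0.9, -0.6]
opening: 0.0558
grip_force: 0.0
```

Emit:
{"api": "arm_command", "payload": {"moves": [[[0,0,-0.01],[0,0,0],0.056],[[0,0,-0.03],[0,0,0],0.056],[[0,0,-0.06],[0,0,0],0.056],[[0,0,-0.09],[0,0,0],0.056],[[0,0,-0.1],[0,0,0],0.056]]}}

```text
time: 25.75
tool_pos: [0.546, 0.0503, 0.1524]
tool_rot: [3.136, -0.001, 1.321]
contact_force: [-0.2, 0.5, -0.1]
opening: 0.0559
grip_force: 0.0
```

Emit:
{"api": "arm_command", "payload": {"moves": [[[-0.04,0,0],[0,0,0],0.056],[[-0.085,0,0],[0,0,0],0.056],[[-0.13,0,0],[0,0,0],0.056],[[-0.15,0,0],[0,0,0],0.056],[[-0.15,0,0],[0,0,0],0.056]]}}

```text
time: 26.25
tool_pos: [0.5063, -0.0973, 0.1483]
tool_rot: [-3.141, 0.0, 1.317]
contact_force: [-0.3, -0.8, -0.6]
opening: 0.0558
grip_force: 0.0
```

Emit:
{"api": "arm_command", "payload": {"moves": [[[0,0,0],[0,0,0],0.056],[[0,0,0],[0,0,0],0.056],[[0,0,0],[0,0,0],0.056],[[0,0,0],[0,0,0],0.056],[[0,0,0],[0,0,0],0.056]]}}

```text
time: 26.75
tool_pos: [0.5073, -0.0943, 0.1485]
tool_rot: [-3.142, -0.0, 1.322]
contact_force: [-0.4, 0.1, -0.3]
opening: 0.056
grip_force: 0.0
```

Run:
```python
from cf import *
im,m=snap('wrist','w7'); snap('top','t7')
g=cv2.cvtColor(im,cv2.COLOR_BGR2GRAY).astype(int)
w6=load('w6'); 
def edges(g,c,lo,hi,th=12):
    d=np.diff(g[lo:hi,c]); return [(lo+i,int(d[i])) for i in range(len(d)) if abs(d[i])>th]
for c in (290,300,316): print(c,edges(g,c,0,150),'w6',edges(cv2.cvtColor(w6[0],cv2.COLOR_BGR2GRAY).astype(int),c,0,150))
f=lambda p:((p[:2]-O)@n,(p[:2]-O)@a)
for y in (-.115,-.079): print('expected carr edge row',y,proj(m,np.array([*(O+a*y),.065]),True))
print('ball expected',proj(m,np.array([*(O+a*-.066),.045]),True),'blank end',proj(m,np.array([*(O+a*-.057),.045]),True))
```

```text
t 26.75 x -0.0002 y -0.2431 z 0.1485 Fx -0.39 Fy -0.05 Fz -0.31 rot [-3.1416 -0.0001  1.3219] open 0.0560 grip 0.0
290 [(1, 16), (10, 48), (11, 18), (45, -15), (46, -38), (47, -31), (56, 45), (57, 16), (58, -27), (63, 36), (123, -45), (124, -17), (136, 33)] w6 [(27, 43), (65, 34), (105, -40), (106, -36), (108, 19), (114, 29), (121, -36), (123, -16), (136, 35)]
300 [(9, 22), (10, 49), (45, -23), (46, -40), (47, -24), (108, 44), (123, -52), (133, 24), (134, 19)] w6 [(7, 43), (26, 42), (65, 40), (105, -40), (106, -33), (123, -15)]
316 [(4, 50), (5, 13), (23, -19), (24, -21), (36, 24), (37, 36), (47, -17), (109, 43), (123, -54), (134, 18), (135, 22)] w6 [(10, 55), (41, -28), (42, -15), (56, 50), (57, 72), (61, -21), (62, -58), (64, 22), (65, 82), (68, -21), (69, -40), (91, -15), (92, -19), (95, 27), (96, 39), (105, -13), (106, -13), (123, -15)]
expected carr edge row -0.115 (np.float64(315.8894803934562), np.float64(49.29232927829369))
expected carr edge row -0.079 (np.float64(315.9157134571391), np.float64(11.142314848231308))
ball expected (np.float64(315.9278162554307), np.float64(5.21710372093105)) blank end (np.float64(315.93383338943687), np.float64(-3.157607924131554))
```

Emit:
{"api": "arm_command", "payload": {"moves": [[[0.01,0,0],[0,0,0],0.056],[[0.03,0,0],[0,0,0],0.056],[[0.045,0,0],[0,0,0],0.056],[[0.045,0,0],[0,0,0],0.056],[[0.045,0,0],[0,0,0],0.056]]}}

```text
time: 27.35
tool_pos: [0.5183, -0.051, 0.1485]
tool_rot: [-3.142, 0.0, 1.322]
contact_force: [-0.1, -0.7, -0.4]
opening: 0.0555
grip_force: 0.0
```

Run:
```python
from cf import *
im,m=snap('wrist','w8'); w6,m6=load('w6')
f=lambda p:((p[:2]-O)@n,(p[:2]-O)@a)
def edges(im,c,lo,hi,th=14):
    d=np.diff(cv2.cvtColor(im,cv2.COLOR_BGR2GRAY).astype(int)[lo:hi,c]); return [(lo+i,int(d[i])) for i in range(len(d)) if abs(d[i])>th]
for c in (296,300,308,316,324): print(c,edges(im,c,0,110))
print('w6 300',edges(w6,300,0,110))
for y,z in [(-.115,.065),(-.079,.065),(-.066,.054),(-.057,.045),(-.057,.028)]: print(y,z,proj(m,np.array([*(O+a*y),z]),True))
```

```text
t 27.35 x -0.0002 y -0.1984 z 0.1485 Fx 0.10 Fy -0.70 Fz -0.35 rot [-3.1415  0.0002  1.3222] open 0.0555 grip 0.0
296 [(2, 44), (33, -42), (37, 21), (38, -27), (57, 87), (95, -26), (96, -41), (99, 16)]
300 [(39, 32), (40, 29), (57, 81), (95, -26), (96, -40), (99, 18)]
308 [(41, 19), (43, -15), (52, 25), (55, -21), (56, 31), (57, 86), (58, -15), (59, -40), (60, -26), (81, -21), (86, 47), (87, 28)]
316 [(34, -17), (52, 31), (53, 93), (54, -59), (55, -20), (56, 32), (57, 73), (58, -15), (59, -39), (60, -27), (81, -21), (86, 30), (87, 31), (99, 18)]
324 [(41, 15), (43, -16), (52, 26), (53, 22), (55, -35), (56, 34), (57, 87), (59, -39), (60, -24), (81, -21), (86, 29), (87, 32), (99, 21)]
w6 300 [(7, 43), (26, 42), (65, 40), (105, -40), (106, -33)]
-0.115 0.065 (np.float64(315.8797649539931), np.float64(99.2568745636194))
-0.079 0.065 (np.float64(315.918424306111), np.float64(58.780236973369625))
-0.066 0.054 (np.float64(315.9336743041946), np.float64(47.06286358222172))
-0.057 0.045 (np.float64(315.94363073989746), np.float64(39.89701741493383))
-0.057 0.028 (np.float64(315.9446894737642), np.float64(43.716437960449895))
```

Run:
```python
from cf import *
m8=load('w8')[1]; m6=load('w6')[1]
w8=load('w8')[0]; w6=load('w6')[0]
Y=lambda m,u,v,z:(onz(m,u,v,z,True)[:2]-O)@a
def sub(im,u,lo,hi): # subpixel location of the steepest edges
    g=cv2.cvtColor(im,cv2.COLOR_BGR2GRAY)[:,u-3:u+4].mean(1); d=np.abs(np.diff(g)); i=lo+np.argmax(d[lo:hi]); w=d[i-1:i+2]; return i+.5+(w@[-1,0,1])/w.sum()
r={}
for nm,im,m,bl,fl,nl in [('w6',w6,m6,(54,60),(63,68),(103,109)),('w8',w8,m8,(50,54),(55,59),(93,99))]:
    fe=sub(im,300 ,*fl); ne=sub(im,300,*nl); b=sub(im,316,*bl)
    F,N,B=Y(m,300,fe,.065),Y(m,300,ne,.065),Y(m,316,b,.048); print(nm,fe,ne,b,'carr far %.4f near %.4f ball-rod edge %.4f  prot %.4f'%(F,N,B,B-F))
print('blank end @x=-.0085', [Y(m8,300,39.7,z) for z in (.029,.032)])
```

```text
t 27.4 x -0.0002 y -0.1988 z 0.1485 Fx 0.05 Fy -0.49 Fz 0.34 rot [-3.1415  0.0003  1.3214] open 0.0562 grip 0.0
w6 65.57142857142857 105.78915662650603 57.10858585858586 carr far -0.1317 near -0.1661 ball-rod edge -0.1214  prot 0.0103
w8 57.567153284671534 96.34397163120568 53.63422818791946 carr far -0.0778 near -0.1124 ball-rod edge -0.0711  prot 0.0067
blank end @x=-.0085 [np.float64(-0.05289139343765109), np.float64(-0.05360250217027236)]
```

The camera shows the nose pressed in about 3.6 mm and the force readings give about 6.5–7 N, both in range. The robot is clear, so I'm handing in.

```bash
python3 -c "
from h import *
print(robot.hand_in())"
```

```text
the job is handed in; nothing more can be done
None
```

I handed the job in, with no verdict returned: the thick blank lies straight in both saddles, pushed against the end stop, with the clamp nose pressed in about 3.6 mm (roughly 7 N) and the robot clear of everything.

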